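# Stand up a facade panel and hold the inspection torch on it

## Task

The loose wooden facade panel lying on its block is to be looked at on the architectural model: stand it upright on one of its short edges on the clear front strip of the model base and let go of it. Then draw the torch out of its slanted stand and hold it raised and level, the lens squarely facing the middle of the panel's broad face from about 10 cm away. Finish while still holding the torch there, the panel still standing and the other things on the bench left where they are.

Things in the scene. Friction and masses are not known exactly. Their poses are not given: they have to be found in the camera images.
- panel: loose facade panel of pale wood, a 110 x 55 x 18 mm board with eight dark painted windows on each broad face, 55 to 115 g. It starts lying flat, centred on its block. Origin at its centre (44 mm above the bench at the start); x along the 110 mm length, y the 55 mm width, z the 18 mm thickness. Both ends and both faces are alike: either end may be up, either face lit.
- block: fixed dark wooden block under the panel, 80 (x) x 36 (y) x 35 mm high, so 9.5 mm of the panel overhangs it at each long side and 15 mm at each end; origin at the centre of its underside, x along the panel's length, within 0.4 rad of straight ahead.
- model_base: fixed brown wooden slab, 200 (x) x 300 (y) x 50 mm high; origin at the centre of its underside, x away from the robot (turned up to 0.25 rad), z up. The rear part, from x = +25 mm on, carries a half-built model up to 132 mm above the bench; the front strip, x = -100 to +25 mm, is flat and clear but for a tiny tree at either end (x = -80, y = +-138 mm, 32 mm tall).
- torch: loose aluminium torch, 150 mm long, 100 to 200 g: round barrel 26 mm wide, 115 mm long, dark rings, then the lens head 34 mm wide, 35 mm long. Origin on its axis, 85 mm from the tail, 65 mm from the lens, near the centre of mass; x towards the lens. It starts lens up in its stand, 58-60 degrees above level, 55 mm deep, its origin 30 mm up the axis from the tube's mouth, 102 mm above the bench.
- torch_lens (a point): centre of the torch's lens, 65 mm from the torch's origin along its x; axes as the torch's.
- stand: fixed torch stand: dark steel foot 110 x 85 x 14 mm with a grey tube, 38 mm outer and 29 mm inner diameter, slanted 60 degrees above level towards the stand's +x, which points away from the robot (within 0.4 rad of straight ahead). The torch slides freely out along it. Origin at the centre of the foot's underside. Stand and block may change sides.
- stand_mouth (a point): centre of the tube's upper mouth on the stand, 76 mm above the bench.
- tape_roll: bystander: paper-coloured tape roll lying flat, 80 mm diameter, 19 mm high; origin at its underside.
- glue_bottle: bystander: white glue bottle, 50 mm diameter, 130 mm tall; origin at its underside.
- pencil_cup: bystander: dark steel cup, 72 mm diameter, 95 mm tall; origin at its underside.
- sanding_block: bystander: cork sanding block 70 x 110 x 30 mm; origin at its underside.
- offcut: bystander: plywood offcut lying flat, 90 x 140 x 9 mm; origin at its underside.
- weight: bystander: upright steel cylinder, 44 mm diameter, 50 mm tall; origin at its underside.
There are look-alikes about, which are no part of the job. What is shaped like the torch but purple or yellow is not meant.

How it is judged:
By the outcome, as a careful person would: the job done as asked, in the order asked, and still so for the second after the job is handed in, while the arm keeps its last pose, push and grip.
It also fails if it takes over 54 s, if anything falls off the work surface, if the arm or the gripper's body presses on something with over 40 N, if the wrist force passes 120 N, or if a joint passes its speed limit or range.

## Robot

A 6-joint arm with a two-finger parallel gripper is mounted at the origin on the work surface. World frame = base frame: x ahead of the robot, y to its left, z up, the work surface at z = 0. Lengths are in mm, angles in degrees, forces in N, time in s.
With the tool pointing down it reaches from about 225 to 875 mm from the base axis. Payload 3.4 kg.
Tool frame: the origin (TCP) lies on the front face of the gripper's body, between the roots of the fingers; the fingertips stand 73 mm ahead of it and the grasp point (between the pads) lies 54 mm ahead of it; y points along the fingers, z is the direction in which the jaws open and shut, and the axes are right-handed (so a half turn about y gives the same grasp; the last joint's range is limited). The gripper opens to 85 mm and grips with 20 to 120 N. Pads are 22 mm wide; open, the fingers measure 114 mm over their backs; the gripper's body (76 mm by 85 mm) begins 54 mm behind the grasp point. The pads swing forward as they close: fully open they stand 13 mm farther back than shut.
Start: joints at [57.926, 15.808, 86.224, -0, 77.962, -6.933], TCP at [244.308, 520.547, 303.928] pointing down, gripper open.
Joint ranges: [-165.64, 165.64], [-43.16, 119.46], [12.63, 154.43], [-67.54, 247.53], [6.08, 155.33], [-154.97, 154.97]. Speed limits (degrees/s): [147.25, 147.25, 180, 180, 180, 180].

## Interface

Orientations are given as a 3x3 rotation matrix whose columns are the frame's x, y, z axes.
In Python, from plant import get_obs, cams, job gives the robot as it stands.
- The arm moves only by the shell command python3 -m creep 'ROWS' [FORCE]. ROWS is JSON, a list of rows, each an object with "dp": the shift along the world's x, y, z each as a share of 0.3 m, from -1 to 1, a list of three; "rot": the turn, a rotation vector about the world's x, y, z each as a share of pi/4 rad, from -1 to 1, a list of three; "jaw": the closure, from 0 (fully open) to 1 (shut). A call has 1 to 8 rows; each row shifts and turns the commanded pose from where the row before left it; what a row does not reach is not made up. A row lasts 1/8 s, in which the tool goes at most 62.5 mm and 10.7 degrees, less where a joint would pass 70% of its speed; a pose out of reach is approached as far as the arm can. A call with a number of a shift or a turn outside -1 to 1 is refused whole. A call with a gripper value outside its range is refused whole. The fingers move at their own pace and stop on an object; FORCE is the grip in N (left out, the last holds). Time passes only in rows, so rows that do not move let the fingers close. It gives the time, the measured TCP pose, the force and the opening at its end, in the units of the state.
- get_obs(): the state, without advancing time (a new reading comes with each control period).
- cams.capture(name): name is "scene" or "top" or "wrist"; returns a dict with "pixels" (384x512x3 uint8, blue, green, red), "range_z" (384x512 float32, mm along the optical axis (not along the pixel's ray), 0 where there is no reading), "fx", "fy", "cx", "cy" (pixels), "T" (4x4, takes a point from camera to world coordinates). Camera axes: x right, y down, z forward; pixel columns grow to the right and rows downward; lengths in mm; the calibration is good to about 2 mm. A picture is of the moment at which its call begins.
- job.hand_in(): hands the job in, once; it reports no verdict.
The state is a dict: "t": time; "q": joint angles; "joint_velocities": joint speeds; "joint_efforts": joint torques, N m; "eef_pos": TCP position; "orientation": TCP orientation; "force": force on the tool from outside, world axes, zero at the start; "wrist_torque": the same for the moment, N m; "width": finger opening in mm.
Only numpy, scipy, OpenCV 4.12 (cv2) and the standard library are available. Lean on these libraries where they do the work, as an engineer would, in place of code of your own. Each camera call takes 0.05 s, during which the arm holds its last target.

## Working session

There is one attempt and no reset: what is moved stays moved. The work goes in short steps, Python scripts to look and compute and a shell command to move; the robot and the scene stay as the last step left them, time stands still between calls to the robot, and variables do not carry over. Pictures are saved under pics/ and viewed, and the job is handed in when it is done.

```bash
ls; mkdir -p pics
python3 - <<'E'
from plant import get_obs,cams
import cv2,numpy as np
o=get_obs();print({k:np.round(v,3).tolist() for k,v in o.items()})
for n in("scene","top","wrist"):
    c=cams.capture(n);cv2.imwrite(f"pics/{n}0.png",c["pixels"]);np.savez(f"/tmp/{n}0.npz",**c)
    print(n,c["fx"],c["cx"],c["cy"],np.round(c["T"],3).tolist())
E
```

```text
pics
{'t': 0.0, 'q': [57.925, 15.847, 86.294, -0.001, 77.962, -6.934], 'joint_velocities': [-0.085, -0.017, 0.039, -0.08, -0.068, -0.02], 'joint_efforts': [0.002, -41.678, -24.581, 0.0, 0.011, 0.0], 'eef_pos': [244.096, 520.181, 303.055], 'orientation': [[0.905, -0.001, 0.425], [-0.425, -0.002, 0.905], [-0.0, -1.0, -0.002]], 'force': [0.19, 0.213, 0.151], 'wrist_torque': [0.034, 0.027, 0.021], 'width': 85.276}
scene 418.7215129947826 249.93089398354806 189.10593373817517 [[-0.655, 0.562, -0.505, 1225.12], [0.755, 0.501, -0.423, 700.898], [0.015, -0.659, -0.752, 1184.425], [0.0, 0.0, 0.0, 1.0]]
top 354.65590450872463 250.15374471564027 196.3374909361195 [[-0.007, -0.984, 0.176, 285.327], [-1.0, 0.007, -0.005, 83.023], [0.004, -0.176, -0.984, 1346.94], [0.0, 0.0, 0.0, 1.0]]
wrist 294.0096631877537 253.90361157330017 188.3860728517833 [[0.424, 0.866, 0.266, 174.774], [0.906, -0.404, -0.128, 552.296], [-0.003, 0.295, -0.955, 373.224], [0.0, 0.0, 0.0, 1.0]]
```

View pics/scene0.png

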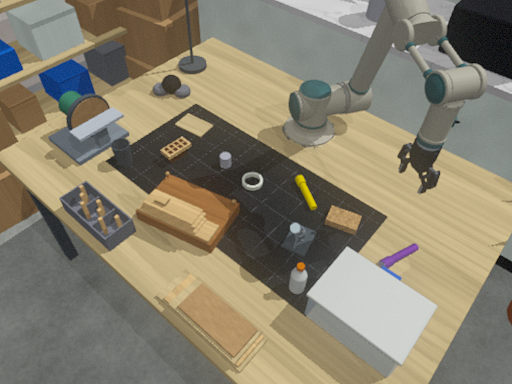

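View pics/top0.png

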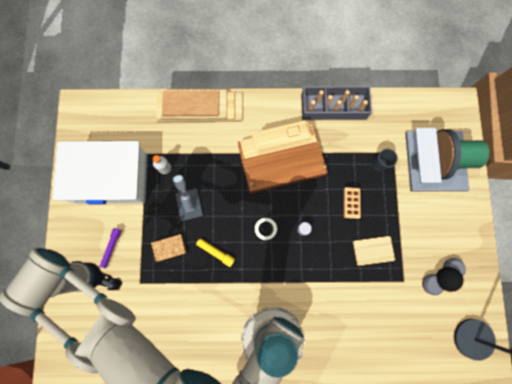

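View pics/wrist0.png

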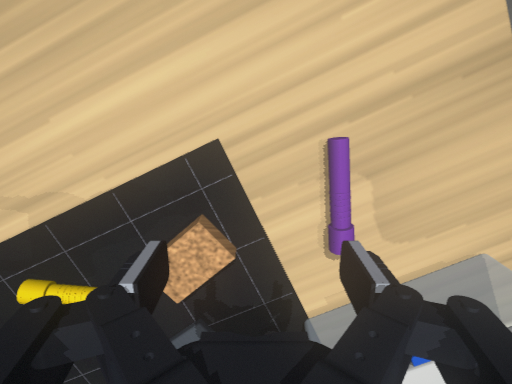

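The top view shows the torch in its stand at about (183,195), the panel on its block at (353,203) and the model base at (282,155). Next I'll measure them.

```bash
cat > h.py <<'E'
import numpy as np,cv2
def cloud(c):
    z=c["range_z"];v,u=np.indices(z.shape)
    P=np.stack([(u-c["cx"])/c["fx"]*z,(v-c["cy"])/c["fy"]*z,z],-1)
    W=P@c["T"][:3,:3].T+c["T"][:3,3]
    W[z==0]=np.nan
    return W
def pix(c,p):
    q=(np.asarray(p)-c["T"][:3,3])@c["T"][:3,:3]
    return c["fx"]*q[0]/q[2]+c["cx"],c["fy"]*q[1]/q[2]+c["cy"]
def rayplane(c,uv,h):
    d=c["T"][:3,:3]@np.array([(uv[0]-c["cx"])/c["fx"],(uv[1]-c["cy"])/c["fy"],1])
    o=c["T"][:3,3];return o+d*(h-o[2])/d[2]
E
python3 - <<'E'
from h import *
t=dict(np.load("/tmp/top0.npz"));s=dict(np.load("/tmp/scene0.npz"))
for n,c in(("top",t),("scene",s)):
    W=cloud(c);px=c["pixels"]
    def rep(name,u0,u1,v0,v1,z0,z1):
        m=np.zeros(W.shape[:2],bool);m[v0:v1,u0:u1]=1
        m&=(W[...,2]>z0)&(W[...,2]<z1)
        if m.sum()<4: print(n,name,'few',m.sum());return
        Q=W[m];r=cv2.minAreaRect(Q[:,:2].astype(np.float32))
        print(n,name,m.sum(),Q.mean(0).round(1),'rect',np.round(r[0],1),np.round(r[1],1),round(r[2],1))
    if n=="top":
        rep('panel',335,372,180,225,40,70)
        rep('base',230,335,115,200,45,56)
        rep('foot',165,210,165,225,8,22)
        rep('torchhi',165,210,160,225,100,200)
        rep('torchvhi',165,210,160,225,140,200)
        rep('glue',148,175,148,178,30,150)
    else:
        rep('panel',155,195,132,163,40,70)
        rep('base',130,245,168,250,45,56)
        rep('foot',278,320,220,260,8,22)
        rep('torchhi',278,320,215,260,100,200)
for n,c,b in(("top",t,(160,170,50,60)),("top",t,(330,180,45,50)),("top",t,(230,110,105,90)),("scene",s,(270,210,60,55)),("scene",s,(150,130,50,40)),("scene",s,(125,165,125,90))):
    u,v,w,h=b;im=c["pixels"][v:v+h,u:u+w]
    k=380//max(w,h); im=cv2.resize(im,None,fx=k,fy=k,interpolation=cv2.INTER_CUBIC)
    im=cv2.copyMakeBorder(im,0,400-im.shape[0],0,400-im.shape[1],0) if max(im.shape)<=400 else im
    globals().setdefault('L',[]).append(im[:400,:400])
M=np.vstack([np.hstack(L[:3]),np.hstack(L[3:])]);cv2.imwrite("pics/crops.png",cv2.resize(M,(798,532)))
E
```

```text
top panel 456 [ 490.4 -299.3   54.2] rect [ 491.9 -300. ] [ 55.8 111.4] 87.6
top base 2551 [638.1 -53.8  51.2] rect [699.1 -85.2] [241.4 390.4] 13.4
top foot 484 [493.4 306.7  14.4] rect [537.2 318. ] [228.6 168.9] 0.8
top torchhi 170 [543.3 318.7 141.8] rect [542.6 320.7] [63.2 32.3] 4.8
top torchvhi 100 [553.3 321.3 156.1] rect [554.4 321.7] [39.5 32.3] 4.8
top glue 203 [634.  401.   88.8] rect [637.2 404.1] [38.7 47.4] 51.2
scene panel 342 [ 496.1 -297.3   51.8] rect [ 492.4 -301.6] [ 63.3 114.6] 85.9
scene base 2000 [639.3 -32.1  50.1] rect [695.7 -38.4] [253.1 301.7] 13.3
scene foot 486 [506.7 319.2  13.7] rect [494.9 314.8] [112.3  94.9] 12.6
scene torchhi 120 [560.7 327.1 152.5] rect [553.2 329.5] [33.8 50.1] 58.2
```

View pics/crops.png

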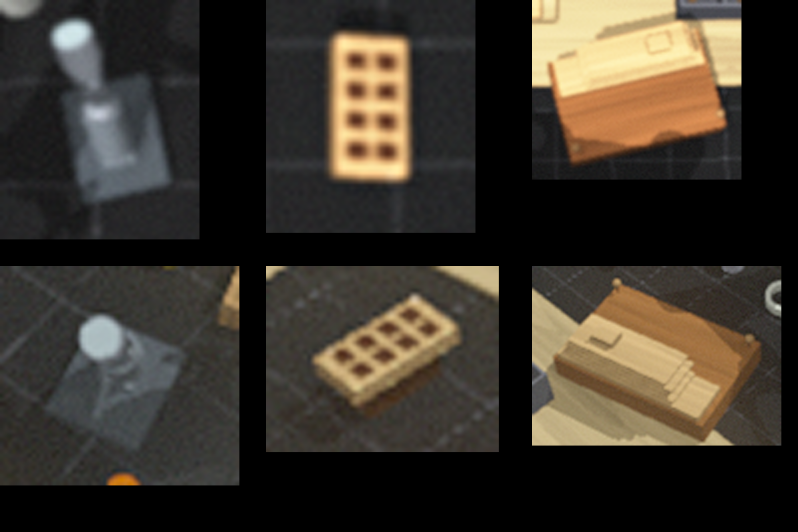

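```bash
cat > log.py <<'E'
from plant import get_obs
import json,numpy as np
o=get_obs();open("log.jsonl","a").write(json.dumps([list(map(float,o["q"])),list(map(float,o["eef_pos"])),np.array(o["orientation"]).tolist()])+"\n")
print(round(float(o["t"]),2),np.round(o["q"],1),np.round(o["eef_pos"],1),np.round(o["orientation"],3).tolist(),"F",np.round(o["force"],1),"w",round(float(o["width"]),1))
E
python3 log.py; python3 -m creep '[{"dp":[0.05,-0.18,0],"rot":[0,0,0.12],"jaw":0},{"dp":[0.06,-0.19,0],"rot":[0,0,0.12],"jaw":0},{"dp":[0.06,-0.19,0],"rot":[0,0,0.12],"jaw":0},{"dp":[0.06,-0.19,0],"rot":[0,0,0.12],"jaw":0}]'; python3 log.py
python3 -m creep '[{"dp":[0.06,-0.19,0],"rot":[0,0.2,0],"jaw":0},{"dp":[0.06,-0.19,0],"rot":[0,0.2,0],"jaw":0}]'; python3 log.py
python3 -m creep '[{"dp":[0.06,-0.19,0],"rot":[0,0.2,0],"jaw":0},{"dp":[0.06,-0.19,0],"rot":[0,0.2,0],"jaw":0}]'; python3 log.py
python3 -m creep '[{"dp":[0.06,-0.19,-0.05],"rot":[0,0,0],"jaw":0},{"dp":[0.06,-0.19,-0.05],"rot":[0,0,0],"jaw":0},{"dp":[0.06,-0.19,-0.05],"rot":[0,0,0],"jaw":0}]'; python3 log.py
```

```text
0.15 [57.9 15.8 86.3  0.  78.  -6.9] [244.1 520.3 303.2] [[0.905, -0.001, 0.425], [-0.425, -0.001, 0.905], [-0.0, -1.0, -0.001]] F [-0.5 -0.4  0.3] w 85.3
t: 0.65
eef_pos: [313.4, 293.8, 303.8]
orientation: [[0.998, 0.0, 0.058], [-0.058, -0.0, 0.998], [0.0, -1.0, -0.0]]
force: [1.7, 0.6, 0.3]
width: 85.0
0.65 [ 33.9   3.1 102.3  -0.   74.6 -52.8] [313.4 293.8 303.8] [[0.998, 0.0, 0.058], [-0.058, -0.0, 0.998], [0.0, -1.0, -0.0]] F [1.7 0.6 0.3] w 85.0
t: 0.9
eef_pos: [349.2, 180.0, 304.8]
orientation: [[0.949, -0.311, 0.058], [-0.061, 0.002, 0.998], [-0.311, -0.95, -0.017]]
force: [1.3, 0.8, -0.6]
width: 85.3
0.9 [ 13.8   7.7  99.    4.4  90.9 -73.3] [349.2 180.  304.8] [[0.949, -0.311, 0.058], [-0.061, 0.002, 0.998], [-0.311, -0.95, -0.017]] F [ 1.3  0.8 -0.6] w 85.3
t: 1.15
eef_pos: [386.0, 65.5, 304.3]
orientation: [[0.806, -0.59, 0.051], [-0.062, 0.002, 0.998], [-0.589, -0.807, -0.035]]
force: [1.6, 0.1, 0.4]
width: 85.7
1.15 [ -0.5  16.8  93.   -0.2 106.3 -86.9] [386.   65.5 304.3] [[0.806, -0.59, 0.051], [-0.062, 0.002, 0.998], [-0.589, -0.807, -0.035]] F [1.6 0.1 0.4] w 85.7
t: 1.52
eef_pos: [439.8, -105.4, 258.0]
orientation: [[0.807, -0.588, 0.05], [-0.062, 0.001, 0.998], [-0.587, -0.809, -0.036]]
force: [2.1, -0.1, 0.0]
width: 85.3
1.52 [ -16.2   23.6   89.3   -9.6  101.8 -101.7] [ 439.8 -105.4  258. ] [[0.807, -0.588, 0.05], [-0.062, 0.001, 0.998], [-0.587, -0.809, -0.036]] F [ 2.1 -0.1  0. ] w 85.3
```

```bash
cat > kin.py <<'E'
import numpy as np,json
from scipy.optimize import least_squares
from scipy.spatial.transform import Rotation as R
def r(ax,a): return R.from_euler(ax,a,degrees=True).as_matrix()
SG=[1,1]
def fk(q,p,s4=1,s6=1):
    # p: d1, a2, e(x off elbow), d4, d6, lateral, base x off
    A=r('z',q[0]);t=A@np.array([p[6],0,p[0]])
    A=A@r('y',q[1]);t=t+A@np.array([0,p[5],p[1]])
    A=A@r('y',q[2]);t=t+A@np.array([p[2],0,p[3]])
    A=A@r('z',s4*q[3])@r('y',q[4]);t=t+A@np.array([0,0,p[4]])
    A=A@r('z',s6*q[5])
    return t,A
def load():
    return [json.loads(l) for l in open("log.jsonl")]
def fit(s4=1,s6=1):
    D=load()
    f=lambda p:np.concatenate([fk(d[0],p,s4,s6)[0]-d[1] for d in D])
    s=least_squares(f,[300,350,0,350,150,50,0]);return s.x,np.abs(s.fun).max()
E
python3 - <<'E'
from kin import *
D=load()
for s4 in(1,-1):
  for s6 in(1,-1):
    p,e=fit(s4,s6);C=[fk(d[0],p,s4,s6)[1].T@np.array(d[2]) for d in D]
    print(s4,s6,p.round(1),round(e,2),max(np.abs(c-C[0]).max() for c in C),C[0].round(2).tolist())
E
```

```text
1 1 [136.8 629.7  60.4 421.1 291.9  69.4  -0. ] 0.0 6.767229481125978e-16 [[-0.0, -0.0, -1.0], [-1.0, 0.0, 0.0], [0.0, 1.0, -0.0]]
1 -1 [136.8 629.7  60.4 421.1 291.9  69.4  -0. ] 0.0 1.9648650622954502 [[-0.24, -0.0, -0.97], [-0.97, 0.0, 0.24], [0.0, 1.0, -0.0]]
-1 1 [700.2 537.6 770.7 393.3  79.9  62.6 197.6] 58.0 0.318202485434971 [[0.0, -0.0, -1.0], [-1.0, 0.0, -0.0], [0.0, 1.0, -0.0]]
-1 -1 [700.2 537.6 770.7 393.3  79.9  62.6 197.6] 58.0 1.9646763011381199 [[-0.24, 0.0, -0.97], [-0.97, 0.0, 0.24], [0.0, 1.0, -0.0]]
```

Run:
```python
from h import *
for n in("top","scene"):
    c=dict(np.load(f"/tmp/{n}0.npz"));W=cloud(c);px=c["pixels"].astype(int)
    hsv=cv2.cvtColor(c["pixels"],cv2.COLOR_BGR2HSV)
    # panel by colour, rays on z=53 (top view)
    box=(335,180,372,225) if n=="top" else (155,132,196,164)
    m=np.zeros(W.shape[:2],np.uint8);u0,v0,u1,v1=box
    m[v0:v1,u0:u1]=(c["pixels"][v0:v1,u0:u1,2]>110)*255
    if n=="scene": m[~((W[...,2]>49)&(W[...,2]<60))]=0
    cs,_=cv2.findContours(m,cv2.RETR_EXTERNAL,cv2.CHAIN_APPROX_NONE);k=max(cs,key=cv2.contourArea)[:,0]
    P=np.array([rayplane(c,uv,53)[:2] for uv in k],np.float32);r=cv2.minAreaRect(P);print(n,'panel',np.round(r[0],1),np.round(r[1],1),r[2])
    # base
    box=(230,115,335,200) if n=="top" else (125,165,250,255)
    u0,v0,u1,v1=box;m=np.zeros(W.shape[:2],bool);m[v0:v1,u0:u1]=1
    m&=(W[...,2]>46)&(W[...,2]<54)&(hsv[...,1]>120)
    m=cv2.morphologyEx(m.astype(np.uint8),cv2.MORPH_OPEN,np.ones((3,3)))>0
    nn,lab,st,_=cv2.connectedComponentsWithStats(m.astype(np.uint8));m=lab==1+np.argmax(st[1:,4])
    Q=W[m][:,:2]
    r=cv2.minAreaRect(Q.astype(np.float32));print('base strip',m.sum(),np.round(r[0],1),np.round(r[1],1),r[2],W[m][:,2].mean())
    yaw=np.deg2rad(13.4);ex=np.array([np.cos(yaw),np.sin(yaw)]);ey=np.array([-ex[1],ex[0]])
    a=Q@ex;b=Q@ey
    # front edge fit
    bins=np.linspace(b.min()+15,b.max()-15,14);f=[]
    for l,h in zip(bins[:-1],bins[1:]):
        s=(b>=l)&(b<h);f.append(((l+h)/2,a[s].min()))
    f=np.array(f);pp=np.polyfit(f[:,0],f[:,1],1);print(' front edge: slope deg',np.rad2deg(np.arctan(pp[0])),'a0',np.polyval(pp,b.mean()),'b range',b.min(),b.max(),'a max',a.max())
    # torch
    box=(165,160,210,225) if n=="top" else (278,215,320,262)
    u0,v0,u1,v1=box;m=np.zeros(W.shape[:2],bool);m[v0:v1,u0:u1]=1
    for z0,z1 in((70,90),(90,105),(105,120),(120,135),(135,150),(150,165),(165,180)):
        s=m&(W[...,2]>z0)&(W[...,2]<z1)
        if s.sum()>3: print('  torch',z0,s.sum(),W[s].mean(0).round(1),np.ptp(W[s],axis=0).round(0))
    # foot corners
    s=m&(W[...,2]>8)&(W[...,2]<18)
    s=cv2.morphologyEx(s.astype(np.uint8),cv2.MORPH_OPEN,np.ones((3,3)))>0
    r=cv2.minAreaRect(W[s][:,:2].astype(np.float32));print('foot',np.round(r[0],1),np.round(r[1],1),r[2])
    # bright lens / head
    mm=np.zeros(W.shape[:2],np.uint8);mm[v0:v1,u0:u1]=(c["pixels"][v0:v1,u0:u1].min(2)>170);ys,xs=np.nonzero(mm)
    print('bright',len(xs),xs.mean() if len(xs) else 0,ys.mean() if len(xs) else 0, W[mm>0].mean(0) if len(xs) else 0)
```

```text
top panel [ 491.6 -301. ] [ 59.6 117.2] 86.89417266845703
base strip 248 [ 631.7 -128.8] [89.9 73.3] 86.15937042236328 50.83700838251756
 front edge: slope deg 16.15481989594238 a0 555.1656983132294 b range -321.6318334448918 -218.45802418351235 a max 619.8592036890443
  torch 70 84 [531.5 325.9  79.9] [165.  96.  20.]
  torch 90 26 [516.3 311.1  96.8] [27. 25. 14.]
  torch 105 25 [523.4 314.9 112.2] [26. 24. 14.]
  torch 120 22 [531.3 316.4 125.2] [13. 29. 14.]
  torch 135 31 [541.3 317.4 141.9] [41. 32. 14.]
  torch 150 77 [555.2 322.  157. ] [36. 32. 14.]
  torch 165 8 [552.4 320.  166.9] [11. 20.  3.]
foot [495.3 308.9] [110.  85.] 13.08045482635498
bright 46 178.6304347826087 181.95652173913044 [552.3512318  323.45351031 146.0442437 ]
scene panel [ 493.3 -299.5] [ 58.7 111.1] 86.34538269042969
base strip 704 [ 6.096e+02 -1.000e-01] [107.4 188.2] 6.917959690093994 50.06911566877261
 front edge: slope deg 0.8397811174500657 a0 547.3600799314606 b range -230.9366328794369 -50.033361199204165 a max 655.9224806232695
  torch 70 27 [508.4 324.4  77.9] [37. 19. 18.]
  torch 90 5 [527.2 328.9  96.6] [ 9.  2. 11.]
  torch 120 7 [549.4 334.8 129.1] [31.  9. 11.]
  torch 135 22 [564.4 331.9 144.9] [44. 28. 15.]
  torch 150 81 [562.2 325.5 156.6] [30. 31. 14.]
  torch 165 8 [554.5 322.8 165.6] [11. 16.  2.]
foot [496.5 309.7] [112.1  85.2] 13.560452461242676
bright 55 294.6545454545454 227.29090909090908 [561.40644179 325.26845136 158.06691254]
```

Run:
```python
from h import *
yaw=np.deg2rad(13.4);ex=np.array([np.cos(yaw),np.sin(yaw)]);ey=np.array([-ex[1],ex[0]])
for n,lens in(("top",(178.6,182)),("scene",(294.65,227.3))):
    c=dict(np.load(f"/tmp/{n}0.npz"));W=cloud(c)
    print(n,'lens',rayplane(c,lens,157.7))
    m=(W[...,2]>45)&(W[...,2]<55)&(W[...,0]>520)&(W[...,0]<860)&(W[...,1]>-260)&(W[...,1]<180)
    m=cv2.morphologyEx(m.astype(np.uint8),cv2.MORPH_OPEN,np.ones((3,3)))>0
    nn,lab,st,_=cv2.connectedComponentsWithStats(m.astype(np.uint8))
    for i in range(1,nn):
        if st[i,4]<60: continue
        Q=W[lab==i][:,:2];a=Q@ex;b=Q@ey;print(' comp',st[i],np.round(Q.mean(0)),'a',a.min(),np.percentile(a,1),a.max(),'b',b.min(),b.max())
        if st[i,4]>500:
            bins=np.linspace(b.min()+15,b.max()-15,20);f=np.array([((l+h)/2,a[(b>=l)&(b<h)].min()) for l,h in zip(bins[:-1],bins[1:])])
            print(f.round(0)[:,1]);pp=np.polyfit(*f.T,1);print(np.rad2deg(np.arctan(pp[0])))
            ab=np.linspace(a.min()+10,a.min()+110,12)
            g=np.array([(b[(a>=l)&(a<h)].min(),b[(a>=l)&(a<h)].max()) for l,h in zip(ab[:-1],ab[1:])]);print(g.round(0).tolist())
```

```text
top lens [550.09242988 321.38865337 157.7       ]
 comp [ 243  143   80   48 1951] [634. -51.] a 539.6649896784235 541.237803782909 666.7554364329646 b -349.7288410783539 -49.784199838955374
[558. 556. 540. 541. 541. 542. 541. 543. 540. 540. 540. 540. 540. 541.
 553. 540. 543. 541. 541.]
-1.4688002687734933
[[-334.0, -65.0], [-336.0, -71.0], [-339.0, -51.0], [-342.0, -52.0], [-343.0, -54.0], [-347.0, -50.0], [-349.0, -51.0], [-348.0, -53.0], [-350.0, -53.0], [-346.0, -50.0], [-346.0, -52.0]]
scene lens [561.20488827 325.1544816  157.7       ]
 comp [ 156  176   82   50 1528] [617. -40.] a 541.7630243578831 543.5959643567247 659.8197631063261 b -349.3390752801031 -48.799459030463524
[542. 548. 542. 544. 542. 542. 544. 543. 544. 544. 544. 542. 542. 546.
 544. 543. 543. 546. 555.]
0.9019183936414844
[[-339.0, -50.0], [-349.0, -50.0], [-338.0, -49.0], [-349.0, -49.0], [-345.0, -50.0], [-347.0, -50.0], [-346.0, -55.0], [-349.0, -49.0], [-333.0, -49.0], [-139.0, -52.0], [-122.0, -55.0]]
 comp [209 228  12  15  66] [691. 108.] a 664.5146793386899 664.823705482252 729.0690272369017 b -60.70441387488321 -47.843076434204924
```

```bash
cat >> kin.py <<'E'
LO=np.array([-165.64,-43.16,12.63,-67.54,6.08,-154.97]);HI=np.array([165.64,119.46,154.43,247.53,155.33,154.97])
P,_=fit();CC=np.array([[0,0,-1],[-1,0,0],[0,1,0.]])
def tool(point,jaw):
    y=np.array(point,float);y/=np.linalg.norm(y);z=np.array(jaw,float);z-=y*(z@y);z/=np.linalg.norm(z)
    return np.column_stack([np.cross(y,z),y,z])
def ik(tcp,Rm,q0):
    def f(q):
        t,A=fk(q,P);return np.concatenate([(t-tcp)/5,R.from_matrix((A@CC).T@Rm).as_rotvec()*57])
    s=least_squares(f,np.clip(q0,LO+.5,HI-.5),bounds=(LO,HI),xtol=1e-9,ftol=1e-9,max_nfev=80);return s.x,np.abs(s.fun).max()
def iks(tcp,Rm,n=25,seed=0):
    g=np.random.default_rng(seed);o=[]
    for i in range(n):
        q0=LO+(HI-LO)*g.random(6);q0[0]=np.clip(np.degrees(np.arctan2(tcp[1],tcp[0]))+g.normal()*20,-160,160)
        q,e=ik(tcp,Rm,q0)
        if e<.05 and not any(np.abs(q-x).max()<1 for x in o): o.append(q)
    return o
E
python3 - <<'E'
from kin import *
d=np.deg2rad
def ex(y): return np.array([np.cos(d(y)),np.sin(d(y)),0])
def ey(y): return np.array([-np.sin(d(y)),np.cos(d(y)),0])
Z=np.array([0,0,1.])
def show(name,g,pt,jaw):
    for sg in(1,-1):
        for q in iks(g-54*pt/np.linalg.norm(pt),tool(pt,sg*jaw),12):
            print(name,sg,q.round(0))
def pt(th,yaw): # tilt back th from down
    return -np.sin(d(th))*ex(yaw)-np.cos(d(th))*Z
pc=np.array([492,-300,44.])
for th in(20,30,38): show(f'pick{th}',pc+15*ex(-3.2),pt(th,-3.2),ey(-3.2))
B=lambda a,b:a*ex(13.4)+b*ey(13.4)
for th in(20,30,38):
  for yaw in(0,13.4): show(f'place{th} yaw{yaw}',B(603,-200)+np.array([0,0,120]),pt(th-90,yaw),ey(yaw))
show('torch',np.array([523.5,315.3,102]),pt(-60,13.3),ey(13.3))
E
```

```text
pick20 1 [ -32.   36.   86.  -10.   75. -115.]
pick20 -1 [-32.  36.  86. -10.  75.  65.]
pick30 1 [ -30.   41.   80.  -13.   86. -113.]
pick30 -1 [-30.  41.  80. -13.  86.  67.]
pick38 1 [ -29.   45.   75.  -15.   95. -112.]
pick38 -1 [-29.  45.  75. -15.  95.  68.]
place20 yaw0 1 [-23.  34. 144. 157.  68.  91.]
place20 yaw0 -1 [-23.  34. 144. 157.  68. -89.]
place20 yaw13.4 1 [-34.  33. 140. 130.  65.  96.]
place20 yaw13.4 -1 [-34.  33. 140. 130.  65. -84.]
place30 yaw0 1 [-21.  24. 138. 153.  43.  99.]
place30 yaw0 -1 [-21.  24. 138. 153.  43. -81.]
place30 yaw13.4 1 [-31.  25. 134. 124.  47. 110.]
place30 yaw13.4 -1 [-31.  25. 134. 124.  47. -70.]
place38 yaw0 1 [-20.  19. 132. 143.  26. 111.]
place38 yaw0 -1 [-20.  19. 132. 143.  26. -69.]
place38 yaw13.4 1 [-28.  20. 129. 111.  34. 127.]
place38 yaw13.4 -1 [-28.  20. 129. 111.  34. -53.]
torch 1 [ 35.  27. 139. 206.  47.  83.]
torch -1 [ 35.  27. 139. 206.  47. -97.]
```

```bash
cat >> kin.py <<'E'
d=np.deg2rad
def ex(y): return np.array([np.cos(d(y)),np.sin(d(y)),0])
def ey(y): return np.array([-np.sin(d(y)),np.cos(d(y)),0])
Z=np.array([0,0,1.])
def pt(th,yaw): return -np.sin(d(th))*ex(yaw)-np.cos(d(th))*Z
def rows(qa,qb,jaw,maxrot=9.8,maxd=57):
    """joint-space line qa->qb as world-frame steps in move units"""
    qa=np.array(qa);qb=np.array(qb)
    for N in range(1,80):
        Q=[fk(qa+(qb-qa)*i/N,P) for i in range(N+1)]
        D=[(Q[i+1][0]-Q[i][0],R.from_matrix(Q[i+1][1]@Q[i][1].T).as_rotvec()) for i in range(N)]
        js=np.abs(qb-qa)/N*8/np.array([147.25,147.25,180,180,180,180])
        if max(np.linalg.norm(a) for a,_ in D)<maxd and max(np.degrees(np.linalg.norm(b)) for _,b in D)<maxrot and js.max()<.6: break
    print("N",N,"min tcp z",min(x[0][2] for x in Q).round(0))
    for k,(a,b) in enumerate(D):
        print('{"dp":%s,"rot":%s,"jaw":%g},'%(np.round(a/300,3).tolist(),np.round(b/(np.pi/4),3).tolist(),jaw), "tcp",Q[k+1][0].round(0))
def now():
    from plant import get_obs
    o=get_obs();return np.array(o["q"]),np.array(o["eef_pos"]),np.array(o["orientation"])
def solve(g,point,jaw,q0,off=54):
    point=np.array(point)/np.linalg.norm(point)
    q,e=ik(np.array(g)-off*point,tool(point,jaw),q0);print("ik",q.round(1),"err",round(e,3));return q
E
python3 - <<'E'
from kin import *
q,_,_=now()
g=np.array([492,-300,44.])+15*ex(-3.2)
qp=solve(g+[0,0,80],pt(30,-3.2),-ey(-3.2),[-30,41,80,-13,86,67])
rows(q,qp,0)
E
```

```text
ik [-29.9  36.9  75.6 -13.   94.7  65.4] err 0.0
N 19 min tcp z 171.0
{"dp":[0.023, -0.03, -0.013],"rot":[-0.12, -0.007, -0.172],"jaw":0}, tcp [ 447. -114.  254.]
{"dp":[0.022, -0.031, -0.014],"rot":[-0.119, -0.007, -0.172],"jaw":0}, tcp [ 453. -124.  250.]
{"dp":[0.021, -0.031, -0.014],"rot":[-0.118, -0.006, -0.173],"jaw":0}, tcp [ 460. -133.  246.]
{"dp":[0.021, -0.032, -0.014],"rot":[-0.117, -0.006, -0.173],"jaw":0}, tcp [ 466. -142.  242.]
{"dp":[0.02, -0.032, -0.014],"rot":[-0.116, -0.005, -0.174],"jaw":0}, tcp [ 472. -152.  237.]
{"dp":[0.02, -0.033, -0.014],"rot":[-0.116, -0.005, -0.175],"jaw":0}, tcp [ 478. -162.  233.]
{"dp":[0.019, -0.033, -0.015],"rot":[-0.115, -0.004, -0.175],"jaw":0}, tcp [ 484. -172.  229.]
{"dp":[0.018, -0.034, -0.015],"rot":[-0.114, -0.004, -0.176],"jaw":0}, tcp [ 489. -182.  224.]
{"dp":[0.017, -0.034, -0.015],"rot":[-0.113, -0.003, -0.176],"jaw":0}, tcp [ 494. -192.  220.]
{"dp":[0.017, -0.035, -0.015],"rot":[-0.112, -0.003, -0.177],"jaw":0}, tcp [ 499. -203.  215.]
{"dp":[0.016, -0.035, -0.016],"rot":[-0.111, -0.003, -0.178],"jaw":0}, tcp [ 504. -213.  210.]
{"dp":[0.015, -0.036, -0.016],"rot":[-0.111, -0.002, -0.178],"jaw":0}, tcp [ 509. -224.  206.]
{"dp":[0.014, -0.036, -0.016],"rot":[-0.11, -0.002, -0.179],"jaw":0}, tcp [ 513. -235.  201.]
{"dp":[0.014, -0.037, -0.016],"rot":[-0.109, -0.002, -0.179],"jaw":0}, tcp [ 517. -246.  196.]
{"dp":[0.013, -0.037, -0.016],"rot":[-0.108, -0.001, -0.18],"jaw":0}, tcp [ 521. -257.  191.]
{"dp":[0.012, -0.037, -0.017],"rot":[-0.107, -0.001, -0.18],"jaw":0}, tcp [ 524. -268.  186.]
{"dp":[0.011, -0.038, -0.017],"rot":[-0.106, -0.001, -0.181],"jaw":0}, tcp [ 528. -279.  181.]
{"dp":[0.011, -0.038, -0.017],"rot":[-0.106, -0.001, -0.181],"jaw":0}, tcp [ 531. -291.  176.]
{"dp":[0.01, -0.038, -0.017],"rot":[-0.105, -0.001, -0.182],"jaw":0}, tcp [ 534. -302.  171.]
```

```bash
python3 -m creep '[{"dp":[0.02,-0.03,-0.014],"rot":[-0.12,-0.007,-0.172],"jaw":0},{"dp":[0.02,-0.03,-0.014],"rot":[-0.12,-0.007,-0.172],"jaw":0},{"dp":[0.02,-0.03,-0.014],"rot":[-0.118,-0.006,-0.173],"jaw":0},{"dp":[0.02,-0.032,-0.014],"rot":[-0.117,-0.006,-0.173],"jaw":0},{"dp":[0.02,-0.032,-0.014],"rot":[-0.116,-0.005,-0.174],"jaw":0},{"dp":[0.02,-0.033,-0.014],"rot":[-0.116,-0.005,-0.175],"jaw":0},{"dp":[0.02,-0.033,-0.014],"rot":[-0.115,-0.004,-0.175],"jaw":0},{"dp":[0.018,-0.034,-0.015],"rot":[-0.114,-0.004,-0.176],"jaw":0}]' >/dev/null
python3 -m creep '[{"dp":[0.017,-0.034,-0.015],"rot":[-0.113,-0.003,-0.176],"jaw":0},{"dp":[0.017,-0.034,-0.015],"rot":[-0.112,-0.003,-0.177],"jaw":0},{"dp":[0.016,-0.035,-0.016],"rot":[-0.111,-0.003,-0.178],"jaw":0},{"dp":[0.015,-0.035,-0.016],"rot":[-0.111,-0.002,-0.178],"jaw":0},{"dp":[0.014,-0.036,-0.016],"rot":[-0.11,-0.002,-0.179],"jaw":0},{"dp":[0.014,-0.037,-0.016],"rot":[-0.109,-0.002,-0.179],"jaw":0},{"dp":[0.013,-0.037,-0.016],"rot":[-0.108,-0.001,-0.18],"jaw":0},{"dp":[0.012,-0.037,-0.016],"rot":[-0.107,-0.001,-0.18],"jaw":0}]' >/dev/null
python3 log.py
python3 - <<'E'
from kin import *
q,_,_=now()
g=np.array([492,-300,44.])+15*ex(-3.2)
qp=solve(g+[0,0,80],pt(30,-3.2),-ey(-3.2),[-30,41,80,-13,86,67])
rows(q,qp,0)
E
```

```text
3.52 [-27.6  34.6  78.2 -12.5  95.7  39.5] [ 522.2 -265.5  186.6] [[-0.782, -0.514, 0.354], [-0.427, 0.027, -0.904], [0.455, -0.857, -0.24]] F [-0.7  0.7  0.1] w 85.5
ik [-29.9  36.9  75.6 -13.   94.7  65.4] err 0.0
N 3 min tcp z 171.0
{"dp":[0.014, -0.041, -0.017],"rot":[-0.106, -0.002, -0.179],"jaw":0}, tcp [ 526. -278.  181.]
{"dp":[0.013, -0.041, -0.018],"rot":[-0.105, -0.002, -0.179],"jaw":0}, tcp [ 530. -290.  176.]
{"dp":[0.012, -0.041, -0.018],"rot":[-0.104, -0.001, -0.18],"jaw":0}, tcp [ 534. -302.  171.]
```

Then a look through the wrist camera, to refine the panel position before going down.

```bash
python3 -m creep '[{"dp":[0.014,-0.041,-0.017],"rot":[-0.106,-0.002,-0.179],"jaw":0},{"dp":[0.013,-0.041,-0.018],"rot":[-0.105,-0.002,-0.179],"jaw":0},{"dp":[0.012,-0.041,-0.018],"rot":[-0.104,-0.001,-0.18],"jaw":0},{"dp":[0,0,0],"rot":[0,0,0],"jaw":0}]' >/dev/null; python3 log.py
python3 - <<'E'
from kin import *
from h import *
from plant import cams
c=cams.capture("wrist");im=c["pixels"].copy();cv2.imwrite("pics/w1.png",im)
W=cloud(c);m=(W[...,2]>50)&(W[...,2]<56)&(c["pixels"][...,2]>90)
m=cv2.morphologyEx(m.astype(np.uint8),cv2.MORPH_OPEN,np.ones((3,3)))
n,l,st,_=cv2.connectedComponentsWithStats(m);print(st[1:])
Q=W[l==1+np.argmax(st[1:,4])];r=cv2.minAreaRect(Q[:,:2].astype(np.float32));print(r,Q[:,2].mean())
q,_,_=now()
g=np.array([492,-300,44.])+15*ex(-3.2)
qp=solve(g,pt(30,-3.2),-ey(-3.2),q)
rows(q,qp,0)
E
```

```text
4.03 [-29.9  36.9  75.6 -13.   94.7  65. ] [ 533.7 -302.6  170.4] [[-0.865, -0.5, -0.051], [0.042, 0.028, -0.999], [0.501, -0.866, -0.003]] F [ 0.1 -0.4  0.6] w 85.3
[[ 204  107   99  121 9977]
 [  62  244    3    3    9]]
((489.1495056152344, -299.5036315917969), (55.206268310546875, 111.62328338623047), 86.92377471923828) 53.302030850422646
ik [-29.9  41.1  79.8 -13.   86.5  67.3] err 0.0
N 2 min tcp z 91.0
{"dp":[0.004, -0.003, -0.134],"rot":[-0.003, -0.0, -0.004],"jaw":0}, tcp [ 535. -303.  130.]
{"dp":[-0.003, 0.002, -0.132],"rot":[-0.002, -0.001, -0.004],"jaw":0}, tcp [ 534. -302.   91.]
```

View pics/w1.png

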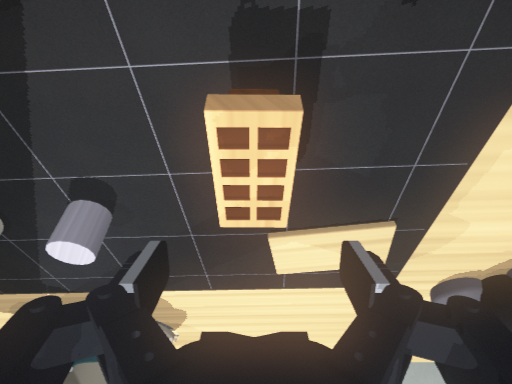

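The panel (205–302, 95–227) is centred between the fingers. I go straight down and close.

```bash
python3 -m creep '[{"dp":[0,0.004,-0.1],"rot":[-0.003,0,-0.004],"jaw":0},{"dp":[0,0,-0.1],"rot":[-0.002,0,-0.004],"jaw":0},{"dp":[0,0,-0.063],"rot":[0,0,0],"jaw":0},{"dp":[0,0,0],"rot":[0,0,0],"jaw":0}]' 40; python3 -m creep '[{"dp":[0,0,0],"rot":[0,0,0],"jaw":1},{"dp":[0,0,0],"rot":[0,0,0],"jaw":1},{"dp":[0,0,0],"rot":[0,0,0],"jaw":1},{"dp":[0,0,0],"rot":[0,0,0],"jaw":1},{"dp":[0,0,0],"rot":[0,0,0],"jaw":1},{"dp":[0,0,0],"rot":[0,0,0],"jaw":1}]' 40; python3 log.py
```

```text
t: 4.58
eef_pos: [533.2, -300.1, 91.3]
orientation: [[-0.863, -0.501, -0.056], [0.049, 0.028, -0.998], [0.502, -0.865, 0.0]]
force: [-0.4, -0.3, 0.5]
width: 85.5
t: 5.32
eef_pos: [534.6, -301.2, 93.8]
orientation: [[-0.866, -0.497, -0.057], [0.052, 0.025, -0.998], [0.498, -0.867, 0.004]]
force: [1.5, -0.1, 6.6]
width: 54.3
5.33 [-29.8  40.8  79.8 -13.   86.6  67.5] [ 534.6 -301.2   93.8] [[-0.866, -0.497, -0.057], [0.052, 0.025, -0.998], [0.498, -0.867, 0.004]] F [ 1.5 -0.1  6.6] w 54.3
```

```bash
python3 -m creep '[{"dp":[0,0,0.05],"rot":[0,0,0],"jaw":1},{"dp":[0,0,0.12],"rot":[0,0,0],"jaw":1},{"dp":[0,0,0.15],"rot":[0,0,0],"jaw":1},{"dp":[0,0,0.15],"rot":[0,0,0],"jaw":1},{"dp":[0,0,0.12],"rot":[0,0,0],"jaw":1}]' 40; python3 log.py
python3 - <<'E'
from kin import *
from h import *
from plant import cams
c=cams.capture("wrist");cv2.imwrite("pics/w2.png",c["pixels"]);
q,_,_=now()
B=lambda a,b:a*ex(13.4)+b*ey(13.4)
g=B(603,-200)+np.array([0,0,105+16+110])
qp=solve(g,pt(-60,13.4),-ey(13.4),[-31,25,134,124,47,-70])
rows(q,qp,1)
E
```

```text
t: 5.95
eef_pos: [533.6, -300.8, 272.0]
orientation: [[-0.865, -0.498, -0.058], [0.052, 0.026, -0.998], [0.499, -0.867, 0.003]]
force: [1.1, -0.9, -0.1]
width: 54.4
5.95 [-29.8  32.8  68.4 -13.5 105.6  63.1] [ 533.6 -300.8  272. ] [[-0.865, -0.498, -0.058], [0.052, 0.026, -0.998], [0.499, -0.867, 0.003]] F [ 1.1 -0.9 -0.1] w 54.4
ik [-31.   10.7 126.8 101.1  38.1 -40.1] err 0.0
N 19 min tcp z 230.0
{"dp":[0.02, 0.095, -0.052],"rot":[0.155, -0.104, 0.093],"jaw":1}, tcp [ 540. -273.  261.]
{"dp":[0.022, 0.1, -0.042],"rot":[0.144, -0.113, 0.083],"jaw":1}, tcp [ 547. -243.  248.]
{"dp":[0.024, 0.101, -0.031],"rot":[0.132, -0.121, 0.072],"jaw":1}, tcp [ 554. -213.  239.]
{"dp":[0.026, 0.1, -0.02],"rot":[0.119, -0.128, 0.06],"jaw":1}, tcp [ 562. -183.  233.]
{"dp":[0.028, 0.096, -0.01],"rot":[0.106, -0.133, 0.047],"jaw":1}, tcp [ 570. -154.  230.]
{"dp":[0.029, 0.09, -0.0],"rot":[0.093, -0.137, 0.034],"jaw":1}, tcp [ 579. -127.  230.]
{"dp":[0.029, 0.082, 0.008],"rot":[0.079, -0.139, 0.019],"jaw":1}, tcp [ 588. -102.  232.]
{"dp":[0.029, 0.073, 0.014],"rot":[0.065, -0.138, 0.005],"jaw":1},
[... 312 characters left out ...]
2],"rot":[0.011, -0.113, -0.05],"jaw":1}, tcp [625. -29. 262.]
{"dp":[0.011, 0.01, 0.019],"rot":[-0.001, -0.101, -0.061],"jaw":1}, tcp [628. -26. 268.]
{"dp":[0.004, -0.002, 0.014],"rot":[-0.011, -0.087, -0.071],"jaw":1}, tcp [629. -27. 272.]
{"dp":[-0.005, -0.012, 0.007],"rot":[-0.021, -0.072, -0.079],"jaw":1}, tcp [628. -30. 274.]
{"dp":[-0.015, -0.021, -0.0],"rot":[-0.029, -0.055, -0.086],"jaw":1}, tcp [623. -37. 274.]
{"dp":[-0.027, -0.028, -0.009],"rot":[-0.036, -0.037, -0.09],"jaw":1}, tcp [615. -45. 271.]
{"dp":[-0.039, -0.033, -0.018],"rot":[-0.04, -0.019, -0.092],"jaw":1}, tcp [603. -55. 266.]
{"dp":[-0.052, -0.035, -0.027],"rot":[-0.043, -0.0, -0.093],"jaw":1}, tcp [587. -66. 258.]
```

View pics/w2.png

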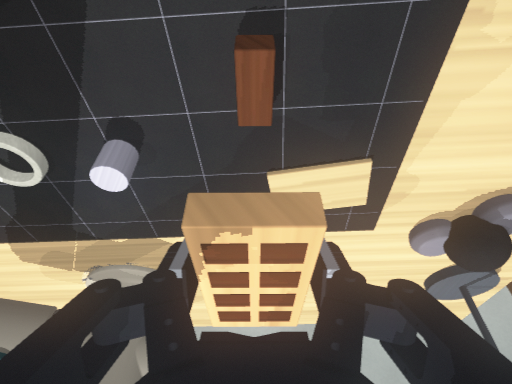

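The panel (185–323, 195–325) is held squarely. Next I carry it along the computed path, a little higher.

```bash
python3 -m creep '[{"dp":[0,0,0.15],"rot":[0,0,0],"jaw":1},{"dp":[0.02,0.095,0],"rot":[0.155,-0.104,0.093],"jaw":1},{"dp":[0.022,0.1,-0.04],"rot":[0.144,-0.113,0.083],"jaw":1},{"dp":[0.024,0.1,-0.03],"rot":[0.132,-0.121,0.072],"jaw":1},{"dp":[0.026,0.1,-0.02],"rot":[0.119,-0.128,0.06],"jaw":1},{"dp":[0.028,0.096,-0.01],"rot":[0.106,-0.133,0.047],"jaw":1},{"dp":[0.029,0.09,0],"rot":[0.093,-0.137,0.034],"jaw":1}]' 40 ; python3 log.py
cat > pl.py <<'E'
from kin import *
q,_,_=now()
B=lambda a,b:a*ex(13.4)+b*ey(13.4)
g=B(603,-200)+np.array([0,0,105+16+110])
qp=solve(g,pt(-60,13.4),-ey(13.4),[-31,25,134,124,47,-70])
rows(q,qp,1)
E
python3 pl.py
```

```text
t: 6.88
eef_pos: [578.1, -125.6, 284.3]
orientation: [[-0.916, -0.036, 0.4], [-0.37, 0.465, -0.804], [-0.157, -0.885, -0.439]]
force: [0.3, 0.0, -0.9]
width: 54.2
6.88 [-30.1  23.5  82.1  22.6  90.9  32.8] [ 578.1 -125.6  284.3] [[-0.916, -0.036, 0.4], [-0.37, 0.465, -0.804], [-0.157, -0.885, -0.439]] F [ 0.3  0.  -0.9] w 54.2
ik [-31.   10.7 126.8 101.1  38.1 -40.1] err 0.0
N 11 min tcp z 258.0
{"dp":[0.038, 0.1, -0.008],"rot":[0.101, -0.17, 0.034],"jaw":1}, tcp [589. -96. 282.]
{"dp":[0.037, 0.086, 0.003],"rot":[0.081, -0.169, 0.01],"jaw":1}, tcp [601. -70. 283.]
{"dp":[0.035, 0.07, 0.01],"rot":[0.061, -0.164, -0.015],"jaw":1}, tcp [611. -49. 286.]
{"dp":[0.031, 0.051, 0.013],"rot":[0.041, -0.154, -0.038],"jaw":1}, tcp [620. -34. 290.]
{"dp":[0.025, 0.031, 0.012],"rot":[0.022, -0.14, -0.059],"jaw":1}, tcp [628. -24. 293.]
{"dp":[0.016, 0.012, 0.008],"rot":[0.003, -0.122, -0.078],"jaw":1}, tcp [633. -21. 296.]
{"dp":[0.004, -0.006, -0.0],"rot":[-0.014, -0.099, -0.094],"jaw":1}, tcp [634. -23. 296.]
{"dp":[-0.01, -0.022, -0.011],"rot":[-0.028, -0.074, -0.106],"jaw":1}, tcp [631. -29. 292.]
{"dp":[-0.028, -0.034, -0.024],"rot":[-0.04, -0.046, -0.114],"jaw":1}, tcp [622. -39. 285.]
{"dp":[-0.047, -0.042, -0.038],"rot":[-0.049, -0.017, -0.118],"jaw":1}, tcp [608. -52. 274.]
{"dp":[-0.069, -0.045, -0.052],"rot":[-0.054, 0.013, -0.117],"jaw":1}, tcp [587. -66. 258.]
```

```bash
python3 -m creep '[{"dp":[0.038,0.1,-0.008],"rot":[0.101,-0.17,0.034],"jaw":1},{"dp":[0.037,0.086,0.003],"rot":[0.081,-0.169,0.01],"jaw":1},{"dp":[0.035,0.07,0.01],"rot":[0.061,-0.164,-0.015],"jaw":1},{"dp":[0.031,0.051,0.013],"rot":[0.041,-0.154,-0.038],"jaw":1},{"dp":[0.025,0.031,0.012],"rot":[0.022,-0.14,-0.059],"jaw":1},{"dp":[0.016,0.012,0.008],"rot":[0.003,-0.122,-0.078],"jaw":1},{"dp":[0.004,-0.006,0],"rot":[-0.014,-0.099,-0.094],"jaw":1},{"dp":[-0.01,-0.022,-0.011],"rot":[-0.028,-0.074,-0.106],"jaw":1}]' 40 >/dev/null; python3 log.py
python3 pl.py
```

```text
7.88 [-30.7  14.1 114.6  79.6  52.2 -20. ] [630.7 -29.9 292.4] [[-0.488, 0.731, 0.477], [-0.147, 0.47, -0.87], [-0.86, -0.495, -0.122]] F [ 1.1  0.8 -0.5] w 54.5
ik [-31.   10.7 126.8 101.1  38.1 -40.1] err 0.0
N 2 min tcp z 258.0
{"dp":[-0.049, -0.053, -0.042],"rot":[-0.063, -0.06, -0.169],"jaw":1}, tcp [616. -46. 280.]
{"dp":[-0.095, -0.066, -0.073],"rot":[-0.079, 0.007, -0.173],"jaw":1}, tcp [587. -66. 258.]
```

```bash
python3 -m creep '[{"dp":[-0.049,-0.053,-0.042],"rot":[-0.063,-0.06,-0.169],"jaw":1},{"dp":[-0.095,-0.066,-0.073],"rot":[-0.079,0.007,-0.173],"jaw":1},{"dp":[0,0,0],"rot":[0,0,0],"jaw":1}]' 40 >/dev/null; python3 log.py
python3 pl.py
python3 - <<'E'
from h import *
from plant import cams
for n in("top","scene","wrist"):
    c=cams.capture(n);cv2.imwrite(f"pics/{n}3.png",c["pixels"]);np.savez(f"/tmp/{n}3.npz",**c)
E
```

```text
8.25 [-31.   10.7 127.1 100.8  38.2 -39.8] [584.4 -63.8 255.5] [[-0.492, 0.839, 0.233], [-0.113, 0.204, -0.972], [-0.863, -0.505, -0.005]] F [-0.9  1.3  0.8] w 54.2
ik [-31.   10.7 126.8 101.1  38.1 -40.1] err 0.0
N 1 min tcp z 256.0
{"dp":[0.01, -0.006, 0.008],"rot":[-0.005, -0.009, -0.002],"jaw":1}, tcp [587. -66. 258.]
```

View pics/scene3.png

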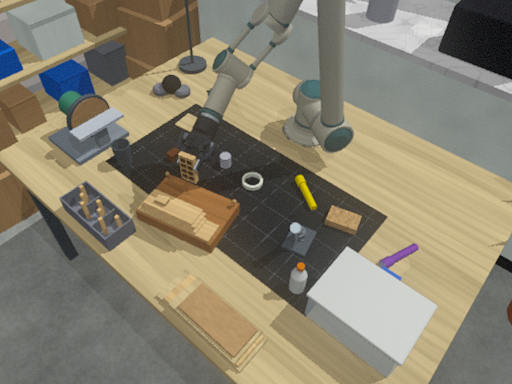

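View pics/wrist3.png

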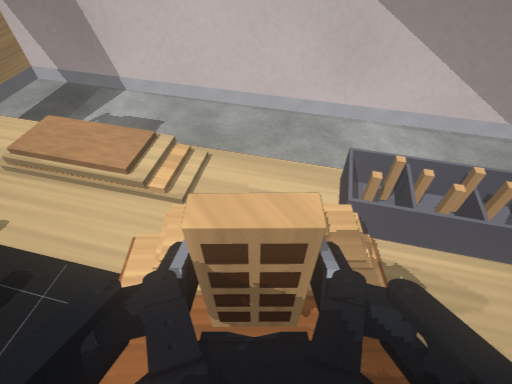

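The panel hangs upright over the base's front strip (scene 180–200, 152–185). I'll measure how upright it is from depth.

```bash
cat > pm.py <<'E'
from h import *
import sys
def planes(n,box,tag="3"):
    c=dict(np.load(f"/tmp/{n}{tag}.npz"));W=cloud(c);u0,v0,u1,v1=box
    Q=W[v0:v1,u0:u1].reshape(-1,3);Q=Q[~np.isnan(Q).any(1)]
    g=np.random.default_rng(0);best=None
    for _ in range(400):
        a=Q[g.choice(len(Q),3,False)];nn=np.cross(a[1]-a[0],a[2]-a[0])
        if np.linalg.norm(nn)<20: continue
        nn/=np.linalg.norm(nn);k=np.abs((Q-a[0])@nn)<2
        if best is None or k.sum()>best.sum():best=k
    S=Q[best];m=S.mean(0);nn=np.linalg.svd(S-m,full_matrices=False)[2][2];nn*=-np.sign(nn[0])
    print(n,best.sum(),len(Q),'mean',m.round(1),'normal',nn.round(3),'tilt deg',np.degrees(np.arcsin(nn[2])).round(2),'yaw',np.degrees(np.arctan2(-nn[1],-nn[0])).round(1),'z range',S[:,2].min().round(1),S[:,2].max().round(1))
    return S
if __name__=="__main__":
    planes("wrist",(205,242,305,322));planes("wrist",(192,200,318,232));planes("scene",(180,153,201,186))
E
python3 pm.py
```

```text
wrist 7838 7970 mean [626.3 -56.2 222. ] normal [-0.971 -0.238  0.002] tilt deg 0.14 yaw 13.8 z range 168.8 260.2
wrist 3980 4012 mean [632.2 -54.9 269. ] normal [-0.049 -0.011  0.999] tilt deg 87.15 yaw 12.3 z range 266.2 270.7
scene 261 689 mean [644.  -50.2 215.6] normal [-0.971 -0.239  0.006] tilt deg 0.32 yaw 13.8 z range 157.8 272.8
```

```bash
python3 -m creep '[{"dp":[0,0,-0.08],"rot":[0,0,0],"jaw":1},{"dp":[0,0,-0.1],"rot":[0,0,0],"jaw":1},{"dp":[0,0,-0.1],"rot":[0,0,0],"jaw":1},{"dp":[0,0,-0.05],"rot":[0,0,0],"jaw":1},{"dp":[0,0,0],"rot":[0,0,0],"jaw":1}]' 40; python3 -m creep '[{"dp":[0,0,-0.01],"rot":[0,0,0],"jaw":1},{"dp":[0,0,0],"rot":[0,0,0],"jaw":1}]';python3 log.py
```

```text
t: 9.02
eef_pos: [589.3, -66.3, 158.2]
orientation: [[-0.488, 0.841, 0.234], [-0.114, 0.204, -0.972], [-0.866, -0.501, -0.003]]
force: [1.2, -0.4, -0.7]
width: 54.4
t: 9.28
eef_pos: [588.7, -65.9, 156.9]
orientation: [[-0.486, 0.842, 0.234], [-0.116, 0.203, -0.972], [-0.866, -0.499, -0.001]]
force: [-0.2, -0.3, -1.4]
width: 54.3
9.28 [-31.   23.5 133.7 121.7  45.6 -67.6] [588.7 -65.9 156.9] [[-0.486, 0.842, 0.234], [-0.116, 0.203, -0.972], [-0.866, -0.499, -0.001]] F [-0.2 -0.3 -1.4] w 54.3
```

```bash
for i in 1 2; do python3 -m creep '[{"dp":[0,0,-0.01],"rot":[0,0,0],"jaw":1},{"dp":[0,0,0],"rot":[0,0,0],"jaw":1}]' | egrep "pos|force"; done; for i in 1 2 ; do python3 -m creep '[{"dp":[0,0,-0.005],"rot":[0,0,0],"jaw":1},{"dp":[0,0,0],"rot":[0,0,0],"jaw":1}]' | egrep "pos|force"; done
```

```text
eef_pos: [588.1, -65.6, 153.2]
force: [0.5, 0.1, -0.8]
eef_pos: [588.0, -65.6, 149.8]
force: [-1.2, 0.4, -1.2]
eef_pos: [588.5, -65.6, 149.4]
force: [-0.1, -0.6, 4.3]
eef_pos: [589.0, -65.5, 149.2]
force: [-3.9, 0.9, 9.4]
```

Run:
```python
from h import *
from plant import cams
for n in("scene","wrist"):
    c=cams.capture(n);cv2.imwrite(f"pics/{n}4.png",c["pixels"]);np.savez(f"/tmp/{n}4.npz",**c)
from pm import planes
planes("wrist",(205,242,305,322),"4");planes("wrist",(192,200,318,232),"4");planes("scene",(180,165,201,205),"4")
```

```text
wrist 7851 7978 mean [627.3 -56.4 112.9] normal [-0.971 -0.238  0.001] tilt deg 0.08 yaw 13.8 z range 60.2 151.8
wrist 3958 4011 mean [633.1 -55.  159.8] normal [-0.058 -0.013  0.998] tilt deg 86.59 yaw 12.7 z range 157.0 161.6
scene 236 837 mean [647.6 -54.  106.2] normal [-0.982 -0.188 -0.003] tilt deg -0.19 yaw 10.8 z range 45.3 164.1
```

```bash
python3 -m creep '[{"dp":[0,0,0.004],"rot":[0,0,0],"jaw":1},{"dp":[0,0,0],"rot":[0,0,0],"jaw":0.6},{"dp":[0,0,0],"rot":[0,0,0],"jaw":0.4},{"dp":[0,0,0],"rot":[0,0,0],"jaw":0.2},{"dp":[0,0,0],"rot":[0,0,0],"jaw":0},{"dp":[0,0,0],"rot":[0,0,0],"jaw":0},{"dp":[0,0,0],"rot":[0,0,0],"jaw":0}]'
python3 - <<'E'
from h import *
from plant import cams
for n in("scene","wrist"):
    c=cams.capture(n);cv2.imwrite(f"pics/{n}5.png",c["pixels"]);np.savez(f"/tmp/{n}5.npz",**c)
from pm import planes
planes("wrist",(205,242,305,322),"5");planes("wrist",(192,200,318,232),"5");planes("scene",(180,165,201,205),"5")
E
```

```text
t: 11.25
eef_pos: [588.0, -65.7, 147.9]
orientation: [[-0.488, 0.841, 0.234], [-0.115, 0.203, -0.972], [-0.865, -0.501, -0.002]]
force: [-0.2, -0.5, 0.2]
width: 85.4
wrist 7843 7966 mean [626.6 -56.5 110.2] normal [-0.972 -0.237 -0.008] tilt deg -0.46 yaw 13.7 z range 48.7 150.1
wrist 3794 4016 mean [631.3 -55.3 159.7] normal [-0.085 -0.017  0.996] tilt deg 85.02 yaw 11.3 z range 156.6 161.7
scene 228 837 mean [647.5 -52.6 108.9] normal [-0.968 -0.249 -0.005] tilt deg -0.31 yaw 14.4 z range 43.4 165.5
```

View pics/wrist5.png

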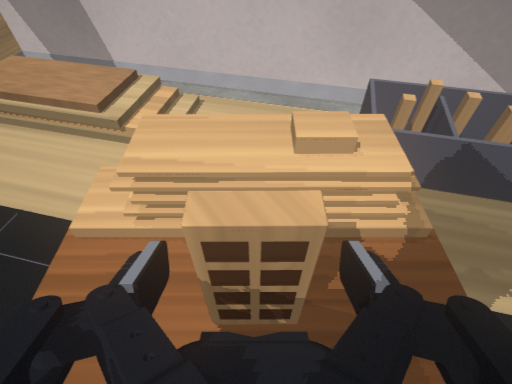

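```bash
python3 -m creep '[{"dp":[-0.06,-0.015,0.03],"rot":[0,0,0],"jaw":0},{"dp":[-0.12,-0.03,0.06],"rot":[0,0,0],"jaw":0},{"dp":[-0.15,-0.035,0.08],"rot":[0,0,0],"jaw":0},{"dp":[-0.12,-0.03,0.06],"rot":[0,0,0],"jaw":0}]'; python3 log.py
python3 - <<'E'
from kin import *
o=np.array([523.5,315.3,102]);yt=13.3
ax=np.cos(d(59))*ex(yt)+np.sin(d(59))*Z
yf=13.7;fc=np.array([626.6,-56.5,105]);of=fc-165*ex(yf);axf=ex(yf)
n0=np.sin(d(59))*ex(yt)-np.cos(d(59))*Z
for phi in range(-90,136,15):
    c,s=np.cos(d(phi)),np.sin(d(phi))
    p=c*n0+s*ey(yt); pf=c*(-Z)+s*ey(yf)
    for sg in(1,-1):
        A=iks(o-54*p,tool(p,sg*np.cross(ax,p)),8)
        F=iks(of-54*pf,tool(pf,sg*np.cross(axf,pf)),8)
        for a in A: print(phi,sg,'grip',a.round(0))
        for f in F: print(phi,sg,'   final',f.round(0))
E
```

```text
t: 11.85
eef_pos: [451.8, -98.4, 217.7]
orientation: [[-0.488, 0.841, 0.234], [-0.116, 0.204, -0.972], [-0.865, -0.501, -0.002]]
force: [-0.0, -1.0, 1.0]
width: 85.2
11.85 [-52.9   8.6 141.7  93.6  52.7 -54.9] [451.8 -98.4 217.7] [[-0.488, 0.841, 0.234], [-0.116, 0.204, -0.972], [-0.865, -0.501, -0.002]] F [-0. -1.  1.] w 85.2
-90 1 grip [ 51.  60.  77. -61. 114.  23.]
-75 1 grip [ 54.  53.  88. -63. 101.  25.]
-45 -1    final [ 10.  21. 123. -62.  53. 133.]
-30 -1    final [  0.  16. 119. -42.  46. 107.]
-15 1 grip [ 46.  29. 130. 243.  48.  59.]
-15 1    final [ -10.   14.  115.  -19.   47. -101.]
-15 -1 grip [  46.   29.  130.  243.   48. -121.]
-15 -1    final [-10.  14. 115. -19.  47.  79.]
0 1 grip [ 35.  26. 138. 206.  45.  82.]
0 1    final [ -20.   15.  111.    0.   54. -124.]
0 -1 grip [ 35.  26. 138. 206.  45. -98.]
0 -1    final [-20.  15. 111.  -0.  54.  56.]
15 1 grip [ 19.  27. 142. 166.  50. 102.]
15 1    final [ -28.   19.  106.   12.   65. -138.]
15 -1 grip [ 19.  27. 142. 166.  50. -78.]
15 -1    final [-28.  19. 106.  12.  65.  42.]
30 1 grip [  3.  30. 141. 133. 
[... 437 characters left out ...]
[-42.  40.  95.  30.  98.  24.]
75 1 grip [-11.  47. 117.  77.  86. 137.]
75 -1 grip [-11.  47. 117.  77.  86. -43.]
75 -1    final [-43.  48.  93.  33. 108.  21.]
90 1 grip [ -9.  53. 106.  69.  98. 141.]
90 -1 grip [ -9.  53. 106.  69.  98. -39.]
90 -1    final [-44.  56.  92.  37. 117.  19.]
105 1 grip [ -5.  59.  95.  64. 110. 144.]
105 -1 grip [ -5.  59.  95.  64. 110. -36.]
105 -1    final [-43.  63.  92.  40. 125.  16.]
120 1 grip [ -1.  65.  84.  61. 123. 145.]
120 -1 grip [ -1.  65.  84.  61. 123. -35.]
120 -1    final [-42.  70.  93.  43. 133.  13.]
135 1 grip [  4.  70.  74.  59. 135. 146.]
135 -1 grip [  4.  70.  74.  59. 135. -34.]
135 -1    final [-39.  76.  95.  44. 142.   9.]
```

```bash
cat > tg.py <<'E'
from kin import *
o=np.array([523.5,315.3,102]);yt=13.3;EL=59
ax=np.cos(d(EL))*ex(yt)+np.sin(d(EL))*Z
n0=np.sin(d(EL))*ex(yt)-np.cos(d(EL))*Z
c,s=np.cos(d(30)),np.sin(d(30))
p=c*n0+s*ey(yt); jaw=-np.cross(ax,p)
G=o+6*ax
E
python3 - <<'E'
from tg import *
q,_,_=now()
qp=solve(G-90*p,p,jaw,[3,20,141,133,58,-66])
rows(q,qp,0)
E
python3 - <<'E'
from h import *
from plant import cams
for n in("scene","top"):
    c=cams.capture(n);cv2.imwrite(f"pics/{n}6.png",c["pixels"]);np.savez(f"/tmp/{n}6.npz",**c)
from pm import planes
planes("scene",(180,165,201,205),"6")
E
```

```text
ik [ -8.9  20.7 146.9 117.8  57.1 -61. ] err 0.0
N 6 min tcp z 171.0
{"dp":[0.049, 0.178, -0.019],"rot":[0.066, -0.008, 0.103],"jaw":0}, tcp [466. -45. 212.]
{"dp":[0.026, 0.182, -0.022],"rot":[0.062, 0.003, 0.1],"jaw":0}, tcp [474.  10. 205.]
{"dp":[0.003, 0.182, -0.024],"rot":[0.057, 0.012, 0.097],"jaw":0}, tcp [475.  64. 198.]
{"dp":[-0.019, 0.18, -0.027],"rot":[0.05, 0.021, 0.094],"jaw":0}, tcp [470. 118. 190.]
{"dp":[-0.041, 0.175, -0.03],"rot":[0.042, 0.028, 0.092],"jaw":0}, tcp [458. 171. 181.]
{"dp":[-0.062, 0.168, -0.033],"rot":[0.033, 0.034, 0.09],"jaw":0}, tcp [439. 221. 171.]
scene 232 837 mean [646.8 -53.1 105.1] normal [-0.967 -0.254 -0.001] tilt deg -0.04 yaw 14.7 z range 47.3 163.8
```

View pics/scene6.png

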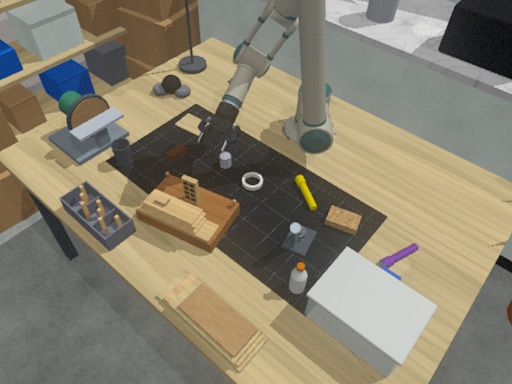

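```bash
python3 -m creep '[{"dp":[0.02,0.178,-0.01],"rot":[0.066,-0.008,0.103],"jaw":0},{"dp":[0.026,0.182,-0.01],"rot":[0.062,0.003,0.1],"jaw":0},{"dp":[0.003,0.182,-0.02],"rot":[0.057,0.012,0.097],"jaw":0},{"dp":[-0.01,0.18,-0.03],"rot":[0.05,0.021,0.094],"jaw":0},{"dp":[-0.03,0.175,-0.04],"rot":[0.042,0.028,0.092],"jaw":0},{"dp":[-0.05,0.168,-0.045],"rot":[0.033,0.034,0.09],"jaw":0},{"dp":[0,0,0],"rot":[0,0,0],"jaw":0}]'; python3 log.py
python3 - <<'E'
from h import *
from tg import *
from plant import cams
for n in("wrist","top"):
    c=cams.capture(n);cv2.imwrite(f"pics/{n}7.png",c["pixels"]);np.savez(f"/tmp/{n}7.npz",**c)
c=dict(np.load("/tmp/wrist7.npz"));print([np.round(pix(c,o+k*ax)) for k in(-30,0,30,65)])
E
```

```text
t: 12.82
eef_pos: [438.8, 224.4, 169.1]
orientation: [[-0.504, 0.601, 0.62], [-0.122, 0.661, -0.74], [-0.855, -0.448, -0.26]]
force: [-1.1, -0.2, -0.2]
width: 85.2
12.82 [ -8.4  21.1 146.8 117.9  57.1 -61.1] [438.8 224.4 169.1] [[-0.504, 0.601, 0.62], [-0.122, 0.661, -0.74], [-0.855, -0.448, -0.26]] F [-1.1 -0.2 -0.2] w 85.2
[array([258., 239.]), array([258., 204.]), array([258., 166.]), array([259., 117.])]
```

View pics/wrist7.png

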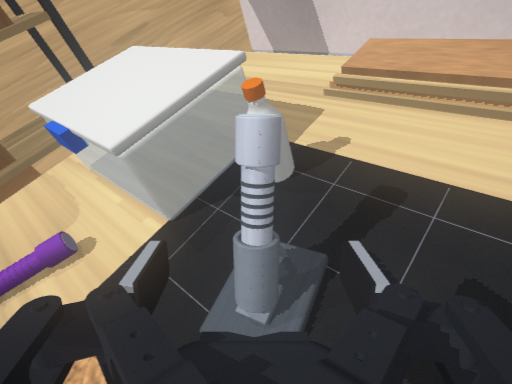

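View pics/top7.png

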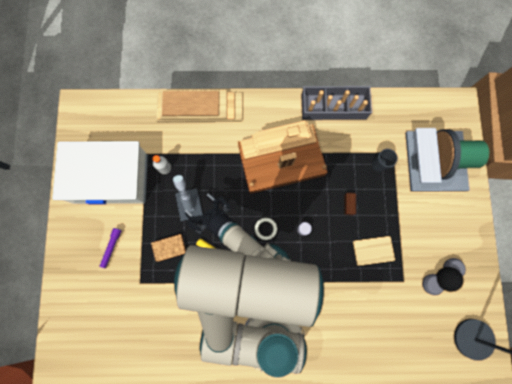

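The torch (240–280, 110–240) is centred between the fingers, and my predicted axis points match it. I'll do a quick depth check along the approach direction.

Run:
```python
from h import *
from tg import *
c=dict(np.load("/tmp/wrist7.npz"));W=cloud(c)
for v in(115,130,150,160,175,185,200,215,228):
    z=c["range_z"][v,230:290];row=W[v,225:295];m=(~np.isnan(row[:,0]))&(np.linalg.norm(row-o,axis=1)<90)
    S=row[m];k=(S-o);along=k@ax;perp=k-np.outer(along,ax);j=perp@jaw;pp=perp@p
    kk=np.abs(pp)<30;print(v,kk.sum(),'along',along[kk].mean().round(1),'jaw range',j[kk].min().round(1),j[kk].max().round(1),'nearest along p',pp[kk].min().round(1))
q,_,_=now()
qp=solve(G,p,jaw,q)
rows(q,qp,0)
```

```text
115 42 along 66.8 jaw range -15.3 14.3 nearest along p -8.7
130 46 along 57.0 jaw range -16.8 15.2 nearest along p -11.8
150 45 along 43.3 jaw range -17.1 14.8 nearest along p -11.6
160 45 along 36.2 jaw range -17.2 15.1 nearest along p -11.2
175 33 along 24.4 jaw range -12.9 11.0 nearest along p -7.9
185 33 along 17.1 jaw range -12.9 11.1 nearest along p -9.7
200 34 along 5.2 jaw range -14.0 11.6 nearest along p -9.1
215 32 along -6.5 jaw range -13.2 10.9 nearest along p -9.0
228 31 along -17.4 jaw range -13.4 11.4 nearest along p -9.3
ik [  3.5  29.2 140.7 132.   56.5 -64.9] err 0.0
N 2 min tcp z 131.0
{"dp":[0.096, 0.089, -0.058],"rot":[0.003, -0.002, 0.0],"jaw":0}, tcp [470. 248. 153.]
{"dp":[0.08, 0.108, -0.072],"rot":[-0.002, 0.002, -0.0],"jaw":0}, tcp [494. 281. 131.]
```

```bash
python3 -m creep '[{"dp":[0.06,0.063,-0.042],"rot":[0,0,0],"jaw":0},{"dp":[0.065,0.067,-0.045],"rot":[0,0,0],"jaw":0},{"dp":[0.06,0.067,-0.045],"rot":[0,0,0],"jaw":0},{"dp":[0,0,0],"rot":[0,0,0],"jaw":0}]' 60; python3 -m creep '[{"dp":[0,0,0],"rot":[0,0,0],"jaw":1},{"dp":[0,0,0],"rot":[0,0,0],"jaw":1},{"dp":[0,0,0],"rot":[0,0,0],"jaw":1},{"dp":[0,0,0],"rot":[0,0,0],"jaw":1},{"dp":[0,0,0],"rot":[0,0,0],"jaw":1},{"dp":[0,0,0],"rot":[0,0,0],"jaw":1},{"dp":[0,0,0],"rot":[0,0,0],"jaw":1}]' 60; python3 log.py;python3 - <<'E'
from h import *
from plant import cams
c=cams.capture("wrist");cv2.imwrite("pics/wrist8.png",c["pixels"])
E
```

```text
t: 13.42
eef_pos: [498.3, 279.7, 130.9]
orientation: [[-0.5, 0.61, 0.615], [-0.118, 0.656, -0.746], [-0.858, -0.445, -0.256]]
force: [-0.3, 0.5, -0.4]
width: 85.7
t: 14.3
eef_pos: [494.8, 280.7, 132.3]
orientation: [[-0.499, 0.607, 0.618], [-0.118, 0.659, -0.743], [-0.858, -0.444, -0.257]]
force: [-4.5, -0.1, 5.5]
width: 24.1
14.3 [  3.4  29.1 140.6 131.7  56.5 -64.8] [494.8 280.7 132.3] [[-0.499, 0.607, 0.618], [-0.118, 0.659, -0.743], [-0.858, -0.444, -0.257]] F [-4.5 -0.1  5.5] w 24.1
```

View pics/wrist8.png

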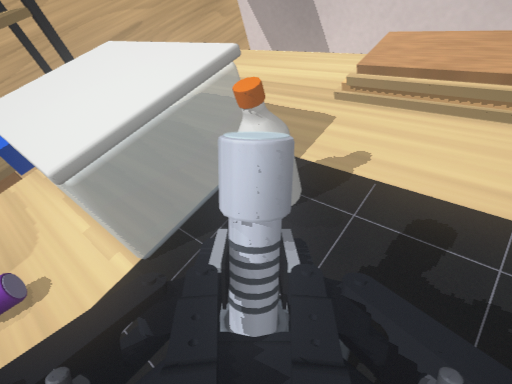

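```bash
python3 -m creep '[{"dp":[0.01,0.002,0.017],"rot":[0,0,0],"jaw":1},{"dp":[0.02,0.005,0.034],"rot":[0,0,0],"jaw":1},{"dp":[0.02,0.005,0.034],"rot":[0,0,0],"jaw":1}]' 60; python3 -m creep '[{"dp":[0.025,0.006,0.043],"rot":[0,0,0],"jaw":1},{"dp":[0.025,0.006,0.043],"rot":[0,0,0],"jaw":1},{"dp":[0.025,0.006,0.043],"rot":[0,0,0],"jaw":1}]';python3 -m creep '[{"dp":[0.02,0.005,0.06],"rot":[0,0,0],"jaw":1},{"dp":[0,0,0.1],"rot":[0,0,0],"jaw":1},{"dp":[0,0,0.1],"rot":[0,0,0],"jaw":1}]'; python3 log.py;python3 - <<'E'
from h import *
from plant import cams
for n in("wrist","scene"):
    c=cams.capture(n);cv2.imwrite(f"pics/{n}9.png",c["pixels"]);np.savez(f"/tmp/{n}9.npz",**c)
E
```

```text
t: 14.72
eef_pos: [509.1, 283.6, 155.3]
orientation: [[-0.505, 0.605, 0.616], [-0.121, 0.657, -0.744], [-0.855, -0.45, -0.259]]
force: [-1.9, 0.2, -2.1]
width: 24.0
t: 15.1
eef_pos: [533.2, 288.5, 195.0]
orientation: [[-0.503, 0.608, 0.615], [-0.119, 0.655, -0.746], [-0.856, -0.448, -0.257]]
force: [-0.5, 0.0, -2.9]
width: 24.1
t: 15.48
eef_pos: [538.9, 289.9, 273.0]
orientation: [[-0.503, 0.608, 0.615], [-0.119, 0.655, -0.746], [-0.856, -0.448, -0.257]]
force: [-0.3, -0.4, -1.6]
width: 24.2
15.47 [  4.6  11.6 125.6 106.4  39.1 -26.4] [538.9 289.9 273. ] [[-0.503, 0.608, 0.615], [-0.119, 0.655, -0.746], [-0.856, -0.448, -0.257]] F [-0.3 -0.4 -1.6] w 24.2
```

View pics/wrist9.png

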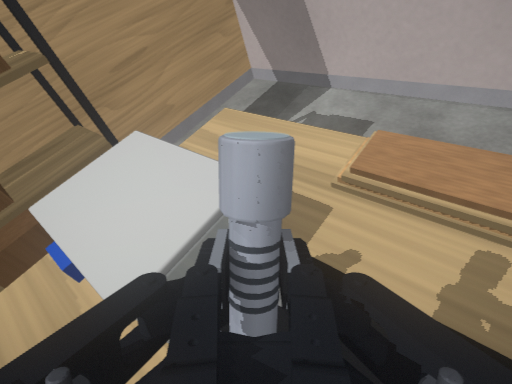

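View pics/scene9.png

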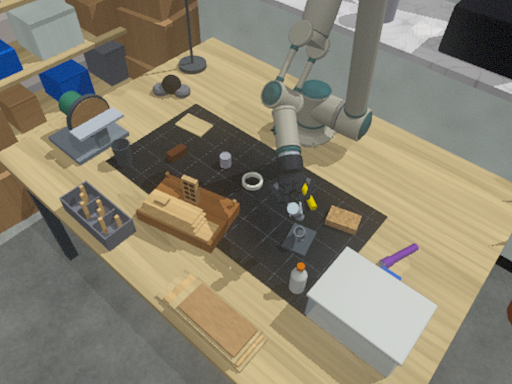

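```bash
cat > ta.py <<'E'
from h import *
from kin import now
def taxis(tag):
    c=dict(np.load(f"/tmp/wrist{tag}.npz"));_,t,Rm=now();W=cloud(c)
    L=(W-t)@Rm  # tool frame
    for v in(136,140,150,165,180,195,210,225,240,258,275,292,310,325):
        row=L[v,200:310];m=(~np.isnan(row[:,0]))&(np.abs(row[:,2])<25)&(np.abs(row[:,1]-58)<30)
        S=row[m]
        if len(S)>6: print(v,len(S),'x',S[:,0].mean().round(1),'y near',np.percentile(S[:,1],3).round(1),'z',S[:,2].min().round(1),S[:,2].max().round(1))
E
python3 -c "
from ta import *
taxis(9)"
```

```text
136 71 x -55.1 y near 51.1 z -14.4 16.4
140 76 x -54.3 y near 45.2 z -15.1 16.9
150 75 x -50.4 y near 43.7 z -15.5 17.1
165 75 x -44.3 y near 43.7 z -15.6 16.7
180 74 x -38.0 y near 43.4 z -15.9 16.7
195 73 x -31.5 y near 43.0 z -15.7 16.7
210 71 x -24.8 y near 43.2 z -15.4 16.8
225 53 x -16.4 y near 47.2 z -11.9 12.3
240 97 x -6.8 y near 47.1 z -24.5 24.3
258 110 x -2.3 y near 38.8 z -23.9 24.8
275 72 x 6.3 y near 33.3 z -14.5 14.3
292 69 x 15.5 y near 30.7 z -13.9 13.6
310 48 x 28.0 y near 45.5 z -12.8 11.2
325 48 x 37.5 y near 46.0 z -13.0 11.8
```

```bash
cat > fin.py <<'E'
from kin import *
import sys
yf=13.7;FC=np.array([626.6,-56.5,105.]);LT=np.array([-57,60.3,.5])
c,s=np.cos(d(30)),np.sin(d(30))
p=-c*Z+s*ey(yf)
def Rt(pitch=0):
    # tool with -x along ex(yf): x=-ex, y=p, z=x cross y ; torch nose sags 'pitch' deg in tool -> correct
    x=-ex(yf);Rm=np.column_stack([x,p,np.cross(x,p)])
    return R.from_rotvec(-d(pitch)*ey(yf)).as_matrix()@Rm
def target(off,pitch=0):
    Rm=Rt(pitch);return FC-100*ex(yf)+np.array(off)-Rm@LT,Rm
def go(off,q0=None,pitch=0):
    q,t,Rn=now();tt,Rm=target(off,pitch)
    qp,e=ik(tt,Rm,[-34,25,102,20,77,33] if q0 is None else q0);print("goal",qp.round(1),e,tt.round(1));rows(q,qp,1)
    n=15
    for i in range(0,n+1,3):
        T,A=fk(q+(qp-q)*i/n,P);A=A@CC;print("lens",(T+A@LT).round(0),"tail",(T+A@(LT+[150,0,0])).round(0))
E
python3 -c "
from fin import *
go(-40*ex(yf)+100*Z)"
```

```text
goal [-37.1  17.2  97.   18.4  89.9  35.2] 5.684341886080802e-15 [ 442.2 -132.   257.5]
N 13 min tcp z 255.0
{"dp":[0.038, -0.037, 0.028],"rot":[0.022, 0.011, 0.049],"jaw":1}, tcp [552. 279. 285.]
{"dp":[0.028, -0.048, 0.018],"rot":[0.011, 0.026, 0.049],"jaw":1}, tcp [560. 265. 291.]
{"dp":[0.017, -0.06, 0.007],"rot":[0.001, 0.042, 0.047],"jaw":1}, tcp [565. 247. 293.]
{"dp":[0.007, -0.073, -0.002],"rot":[-0.01, 0.057, 0.042],"jaw":1}, tcp [567. 225. 292.]
{"dp":[-0.003, -0.086, -0.01],"rot":[-0.02, 0.073, 0.036],"jaw":1}, tcp [567. 199. 289.]
{"dp":[-0.013, -0.1, -0.017],"rot":[-0.03, 0.087, 0.027],"jaw":1}, tcp [563. 169. 284.]
{"dp":[-0.023, -0.113, -0.021],"rot":[-0.04, 0.101, 0.016],"jaw":1}, tcp [556. 135. 278.]
{"dp":[-0.034, -0.126, -0.022],"rot":[-0.049, 0.114, 0.004],"jaw":1}, tcp [546.  97. 271.]
{"dp":[-0.045, -0.138, -0.021],"rot":[-0.057, 0.126, -0.009],"jaw":1}, tcp [532.  56. 265.]
{"dp":[-0.057, -0.148, -0.018],"rot":[-0.064, 0.136, -0.023],"jaw":1}, tcp [515.  12. 259.]
{"dp":[-0.069, -0.155, -0.012],"rot":[-0.071, 0.145, -0.038],"jaw":1}, tcp [495. -35. 256.]
{"dp":[-0.081, -0.161, -0.003],"rot":[-0.078, 0.153, -0.054],"jaw":1}, tcp [470. -83. 255.]
{"dp":[-0.093, -0.163, 0.008],"rot":[-0.084, 0.159, -0.069],"jaw":1}, tcp [ 442. -132.  257.]
lens [606. 336. 299.] tail [531. 319. 170.]
lens [625. 306. 313.] tail [547. 284. 187.]
lens [625. 250. 300.] tail [533. 218. 185.]
lens [606. 164. 267.] tail [494. 121. 177.]
lens [563.  48. 230.] tail [430.   1. 179.]
lens [491. -90. 205.] tail [ 345. -125.  205.]
```

```bash
python3 -m creep '[{"dp":[0.038,-0.037,0.03],"rot":[0.022,0.011,0.049],"jaw":1},{"dp":[0.028,-0.048,0.02],"rot":[0.011,0.026,0.049],"jaw":1},{"dp":[0.017,-0.06,0.01],"rot":[0.001,0.042,0.047],"jaw":1},{"dp":[0.007,-0.073,0],"rot":[-0.01,0.057,0.042],"jaw":1},{"dp":[-0.003,-0.086,-0.01],"rot":[-0.02,0.073,0.036],"jaw":1},{"dp":[-0.013,-0.1,-0.017],"rot":[-0.03,0.087,0.027],"jaw":1},{"dp":[-0.023,-0.113,-0.02],"rot":[-0.04,0.101,0.016],"jaw":1},{"dp":[-0.034,-0.126,-0.02],"rot":[-0.049,0.114,0.004],"jaw":1}]' ; python3 log.py
python3 -c "
from fin import *
go(-40*ex(yf)+100*Z)"
```

```text
t: 16.58
eef_pos: [543.7, 96.5, 269.3]
orientation: [[-0.764, 0.231, 0.603], [-0.295, 0.705, -0.645], [-0.574, -0.67, -0.47]]
force: [0.3, 0.7, -2.1]
width: 24.3
16.57 [-21.1  15.  108.   51.8  70.5  12. ] [543.7  96.5 269.3] [[-0.764, 0.231, 0.603], [-0.295, 0.705, -0.645], [-0.574, -0.67, -0.47]] F [ 0.3  0.7 -2.1] w 24.3
goal [-37.1  17.2  97.   18.4  89.9  35.2] 2.2737367544323207e-14 [ 442.2 -132.   257.5]
N 5 min tcp z 255.0
{"dp":[-0.044, -0.138, -0.02],"rot":[-0.057, 0.123, -0.01],"jaw":1}, tcp [531.  55. 263.]
{"dp":[-0.055, -0.147, -0.016],"rot":[-0.064, 0.133, -0.024],"jaw":1}, tcp [514.  11. 258.]
{"dp":[-0.067, -0.155, -0.01],"rot":[-0.071, 0.142, -0.038],"jaw":1}, tcp [494. -35. 255.]
{"dp":[-0.08, -0.16, -0.002],"rot":[-0.077, 0.15, -0.053],"jaw":1}, tcp [470. -83. 255.]
{"dp":[-0.092, -0.162, 0.009],"rot":[-0.083, 0.156, -0.068],"jaw":1}, tcp [ 442. -132.  257.]
lens [601. 156. 261.] tail [487. 111. 175.]
lens [588. 113. 247.] tail [465.  66. 175.]
lens [570.  67. 234.] tail [440.  19. 177.]
lens [548.  17. 221.] tail [411. -29. 182.]
lens [522. -35. 212.] tail [379. -78. 191.]
lens [491. -90. 205.] tail [ 345. -125.  205.]
```

```bash
python3 -m creep '[{"dp":[-0.044,-0.138,-0.02],"rot":[-0.057,0.123,-0.01],"jaw":1},{"dp":[-0.055,-0.147,-0.016],"rot":[-0.064,0.133,-0.024],"jaw":1},{"dp":[-0.067,-0.155,-0.01],"rot":[-0.071,0.142,-0.038],"jaw":1},{"dp":[-0.08,-0.16,-0.002],"rot":[-0.077,0.15,-0.053],"jaw":1},{"dp":[-0.092,-0.162,0.009],"rot":[-0.083,0.156,-0.068],"jaw":1},{"dp":[0,0,0],"rot":[0,0,0],"jaw":1},{"dp":[0,0,0],"rot":[0,0,0],"jaw":1}]' ; python3 log.py
python3 - <<'E'
from h import *
from plant import cams
for n in("scene","wrist","top"):
    c=cams.capture(n);cv2.imwrite(f"pics/{n}10.png",c["pixels"]);np.savez(f"/tmp/{n}10.npz",**c)
from ta import taxis
taxis(10)
from fin import *
go([0,0,0])
E
```

```text
t: 17.45
eef_pos: [443.2, -130.4, 258.6]
orientation: [[-0.971, -0.114, 0.208], [-0.237, 0.487, -0.841], [-0.006, -0.866, -0.5]]
force: [0.1, 0.0, -2.0]
width: 24.0
17.45 [-37.   17.1  97.1  18.7  89.8  35.1] [ 443.2 -130.4  258.6] [[-0.971, -0.114, 0.208], [-0.237, 0.487, -0.841], [-0.006, -0.866, -0.5]] F [ 0.1  0.  -2. ] w 24.0
136 73 x -58.8 y near 50.7 z -15.0 16.9
140 76 x -57.9 y near 45.1 z -15.1 16.8
150 76 x -54.0 y near 43.7 z -15.4 16.9
165 74 x -47.9 y near 43.7 z -15.8 16.7
180 73 x -41.6 y near 43.3 z -16.2 16.6
195 72 x -35.1 y near 43.4 z -15.7 16.8
210 69 x -28.5 y near 43.3 z -15.4 16.7
225 53 x -20.0 y near 47.3 z -11.9 12.3
240 96 x -10.4 y near 47.5 z -24.4 24.4
258 110 x -5.9 y near 38.7 z -23.9 24.6
275 72 x 2.8 y near 33.0 z -14.3 14.3
292 69 x 12.0 y near 31.8 z -13.8 13.8
310 48 x 24.5 y near 46.2 z -12.6 11.3
325 48 x 33.8 y near 46.6 z -12.9 11.9
goal [-34.   25.3 100.5  20.1  78.   33.9] 2.842170943040401e-14 [ 481.1 -122.6  157.5]
N 2 min tcp z 157.0
{"dp":[0.07, 0.008, -0.168],"rot":[0.002, 0.002, -0.001],"jaw":1}, tcp [ 464. -128.  209.]
{"dp":[0.056, 0.017, -0.17],"rot":[-0.002, 0.005, -0.001],"jaw":1}, tcp [ 481. -123.  157.]
lens [492. -88. 207.] tail [ 346. -123.  206.]
lens [501. -87. 187.] tail [ 355. -123.  186.]
lens [509. -86. 167.] tail [ 363. -122.  166.]
lens [517. -84. 146.] tail [ 371. -120.  146.]
lens [523. -82. 126.] tail [ 378. -118.  125.]
lens [529. -80. 105.] tail [ 384. -116.  105.]
```

View pics/wrist10.png

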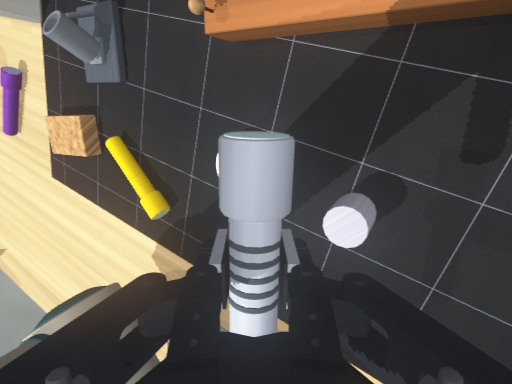

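View pics/scene10.png

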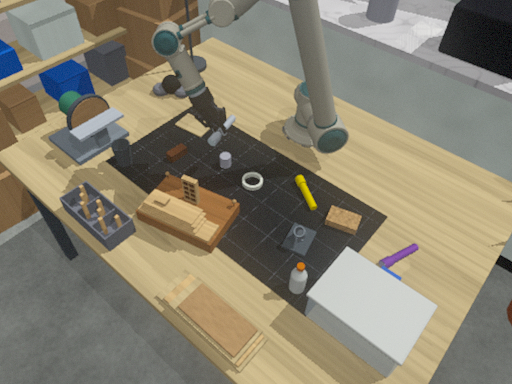

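View pics/top10.png

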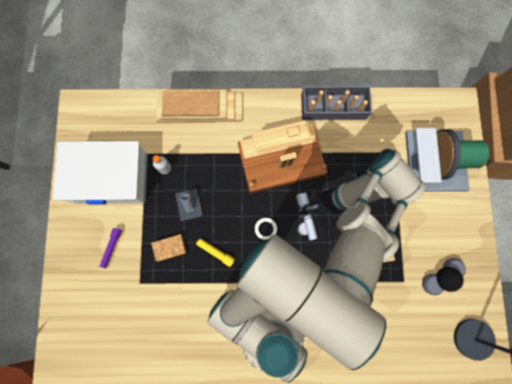

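```bash
sed -i 's/LT=np.array(\[-57/LT=np.array([-59/' fin.py
python3 - <<'E'
from h import *
for n in("top","scene"):
    c=dict(np.load(f"/tmp/{n}10.npz"));W=cloud(c)
    m=(W[...,2]>156)&(W[...,2]<165)&(np.abs(W[...,0]-636)<40)&(np.abs(W[...,1]+54)<50)
    Q=W[m];r=cv2.minAreaRect(Q[:,:2].astype(np.float32));print(n,m.sum(),Q.mean(0).round(1),np.round(r[0],1),np.round(r[1],1),r[2])
    m=(W[...,2]>60)&(W[...,2]<165)&(np.abs(W[...,0]-636)<22)&(np.abs(W[...,1]+54)<40)
    Q=W[m];r=cv2.minAreaRect(Q[:,:2].astype(np.float32));print('  all',m.sum(),Q.mean(0).round(1),np.round(r[0],1),np.round(r[1],1),r[2])
np.save
np.savez("/tmp/scene10b.npz",**c)
from pm import planes
planes("scene",(182,175,199,206),"10")
from fin import *
go([0,0,0],pitch=.6)
E
```

```text
top 79 [637.7 -57.2 161.2] [638.1 -56.8] [18.1 54.3] 12.969797134399414
  all 193 [633.  -55.1 130.7] [637.3 -56.5] [19.2 55.1] 13.54957103729248
scene 75 [639.7 -53.2 160.1] [639.5 -54.6] [21.4 56. ] 12.795230865478516
  all 374 [643.5 -49.9 120.1] [640.6 -55.7] [23.5 58.4] 12.76939582824707
scene 232 525 mean [647.2 -53.  104. ] normal [-0.974 -0.226  0.005] tilt deg 0.26 yaw 13.0 z range 45.5 163.0
goal [-34.4  25.1 101.1  20.4  77.5  33.1] 7.401013135677203e-12 [ 478.6 -123.2  156.9]
N 2 min tcp z 157.0
{"dp":[0.066, 0.007, -0.17],"rot":[0.004, -0.005, -0.0],"jaw":1}, tcp [ 463. -128.  208.]
{"dp":[0.051, 0.016, -0.171],"rot":[-0.001, -0.001, -0.002],"jaw":1}, tcp [ 479. -123.  157.]
lens [494. -87. 207.] tail [ 348. -123.  206.]
lens [502. -86. 187.] tail [ 357. -122.  186.]
lens [510. -85. 166.] tail [ 365. -121.  165.]
lens [517. -84. 146.] tail [ 372. -120.  145.]
lens [524. -82. 126.] tail [ 378. -118.  124.]
lens [529. -80. 105.] tail [ 384. -116.  103.]
```

```bash
sed -i 's/yf=13.7;FC=np.array(\[626.6,-56.5/yf=13.4;FC=np.array([627.9,-57.6/' fin.py; python3 -m creep '[{"dp":[0.04,0.005,-0.08],"rot":[0.002,-0.003,0],"jaw":1},{"dp":[0.04,0.007,-0.1],"rot":[0.001,-0.003,0],"jaw":1},{"dp":[0.02,0.007,-0.1],"rot":[0,0,0],"jaw":1},{"dp":[0.015,0.004,-0.06],"rot":[0,0,0],"jaw":1},{"dp":[0,0,0],"rot":[0,0,0],"jaw":1},{"dp":[0,0,0],"rot":[0,0,0],"jaw":1}]' ; python3 log.py
python3 -c "
from fin import *
go([0,0,0],pitch=.6)"|head -4
python3 - <<'E'
from h import *
from plant import cams
for n in("scene","wrist","top"):
    c=cams.capture(n);cv2.imwrite(f"pics/{n}11.png",c["pixels"]);np.savez(f"/tmp/{n}11.npz",**c)
    W=cloud(c);cv2.imwrite(f"pics/{n}11.png",c["pixels"])
from ta import taxis
taxis(11)
E
```

```text
t: 18.35
eef_pos: [478.3, -124.1, 158.3]
orientation: [[-0.971, -0.108, 0.212], [-0.237, 0.486, -0.841], [-0.012, -0.867, -0.497]]
force: [0.3, -0.6, -2.0]
width: 24.2
18.35 [-34.5  24.9 101.   20.3  77.6  33. ] [ 478.3 -124.1  158.3] [[-0.971, -0.108, 0.212], [-0.237, 0.486, -0.841], [-0.012, -0.867, -0.497]] F [ 0.3 -0.6 -2. ] w 24.2
goal [-34.4  25.1 101.   20.5  77.5  33.3] 1.1368683772161603e-11 [ 479.6 -123.5  156.9]
N 1 min tcp z 157.0
{"dp":[0.004, 0.002, -0.005],"rot":[0.003, 0.002, -0.007],"jaw":1}, tcp [ 480. -123.  157.]
lens [529. -81. 106.] tail [ 383. -117.  105.]
136 73 x -59.0 y near 50.6 z -15.4 16.6
140 76 x -58.1 y near 45.0 z -15.6 16.4
150 76 x -54.2 y near 43.6 z -15.7 16.6
165 75 x -48.1 y near 43.2 z -16.1 16.4
180 72 x -41.8 y near 43.5 z -16.3 16.3
195 73 x -35.3 y near 43.1 z -16.0 16.5
210 71 x -28.6 y near 43.1 z -15.9 16.5
225 53 x -20.2 y near 47.2 z -12.3 11.9
240 98 x -10.6 y near 47.2 z -24.8 24.1
258 110 x -6.1 y near 38.8 z -24.3 24.5
275 71 x 2.5 y near 32.8 z -14.7 14.0
292 68 x 11.8 y near 32.8 z -14.1 13.3
310 48 x 24.2 y near 45.8 z -12.8 11.1
325 48 x 33.6 y near 46.3 z -13.1 11.7
```

View pics/scene11.png

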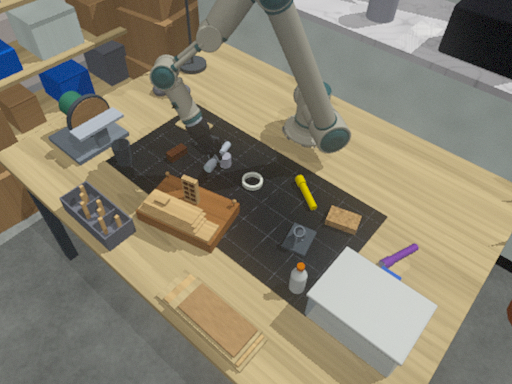

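View pics/wrist11.png

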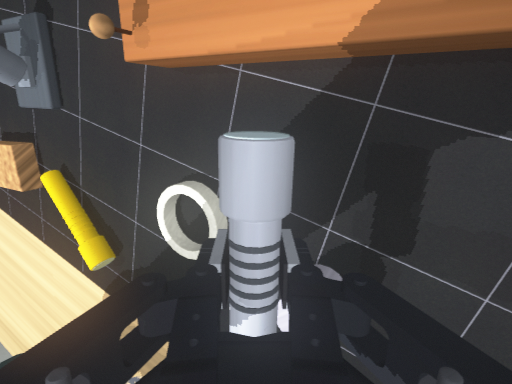

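The torch (scene 207–230, 145–170) is aimed at the standing panel (190,190). As an independent check I'll use the fixed cameras' depth.

Run:
```python
from h import *
from fin import *
X=ex(13.4);Y=ey(13.4)
for n in("top","scene"):
    c=dict(np.load(f"/tmp/{n}11.npz"));W=cloud(c)
    a=W@X;b=W@Y
    px=c["pixels"].astype(int);hi=px.min(2)>0
    m=(W[...,2]>85)&(W[...,2]<130)&(a>455)&(a<520)&(np.abs(b+201)<35)
    print(n,'head',m.sum(),'a max',np.percentile(a[m],[95,99]).round(1),'b',b[m].min().round(1),b[m].max().round(1),'z max',W[...,2][m].max().round(1))
    for lo,hi in((360,400),(470,495)):
        k=m if lo>400 else (W[...,2]>85)&(W[...,2]<130)&(np.abs(b+201)<25)
        k=k&(a>lo)&(a<hi)
        if k.sum()>5: print('   seg',lo,k.sum(),'b',np.percentile(b[k],[2,98]).round(1),'ztop',np.percentile(W[...,2][k],97).round(1))
print('panel face a',FC@X,'b',FC@Y)
```

```text
top head 101 a max [494.9 495.8] b -221.5 -188.7 z max 127.9
   seg 470 67 b [-219.7 -188.8] ztop 127.2
scene head 118 a max [500.1 501.4] b -220.6 -187.1 z max 125.9
   seg 360 57 b [-213.5 -189.9] ztop 123.3
   seg 470 57 b [-215.7 -187.9] ztop 124.4
panel face a 597.4572946864166 b -201.54639918884263
```

```bash
python3 -m creep '[{"dp":[0,0.008,-0.008],"rot":[0,0,-0.005],"jaw":1},{"dp":[0,0,0],"rot":[0,0,0],"jaw":1},{"dp":[0,0,0],"rot":[0,0,0],"jaw":1},{"dp":[0,0,0],"rot":[0,0,0],"jaw":1}]' ; python3 log.py
python3 - <<'E'
from h import *
from plant import cams
from fin import *
X=ex(13.4);Y=ey(13.4)
_,t,Rm=now();print('lens',(t+Rm@LT).round(1),'rel face a,b',((t+Rm@LT-FC)@X).round(1),((t+Rm@LT-FC)@Y).round(1),'axis',(-Rm[:,0]).round(3))
for n in("top","scene"):
    c=cams.capture(n);cv2.imwrite(f"pics/{n}12.png",c["pixels"]);W=cloud(c);np.savez(f"/tmp/{n}12.npz",**c)
    a=W@X;b=W@Y
    m=(W[...,2]>85)&(W[...,2]<130)&(a>455)&(a<520)&(np.abs(b+201)<35)
    print(n,'head','a max',np.percentile(a[m],[95,99]).round(1),'b mid',(b[m].min()+b[m].max())/2,'z max',W[...,2][m].max().round(1))
    m=(W[...,2]>156)&(W[...,2]<165)&(np.abs(W[...,0]-636)<40)&(np.abs(W[...,1]+54)<50)
    print('  panel top',W[m].mean(0).round(1),'b mid',(b[m].min()+b[m].max())/2)
from pm import planes
planes("scene",(182,175,199,206),"12")
E
```

```text
t: 19.0
eef_pos: [478.0, -121.8, 155.2]
orientation: [[-0.972, -0.107, 0.207], [-0.233, 0.486, -0.842], [-0.011, -0.867, -0.498]]
force: [-1.5, 0.2, -1.7]
width: 24.0
19.0 [-34.3  25.  101.4  20.5  77.   33.2] [ 478.  -121.8  155.2] [[-0.972, -0.107, 0.207], [-0.233, 0.486, -0.842], [-0.011, -0.867, -0.498]] F [-1.5  0.2 -1.7] w 24.0
lens [529.1 -79.1 103.3] rel face a,b -101.2 1.9 axis [0.972 0.233 0.011]
top head a max [495.8 496.9] b mid -202.17250194907132 z max 125.8
  panel top [637.2 -56.1 161.2] b mid -203.2085840473702
scene head a max [500.3 502.8] b mid -209.43510277067065 z max 125.4
  panel top [640.3 -54.8 159.9] b mid -202.3538764162642
scene 231 525 mean [646.7 -52.2 106.2] normal [-0.975 -0.224  0.   ] tilt deg 0.02 yaw 13.0 z range 47.2 163.0
```

View pics/top12.png

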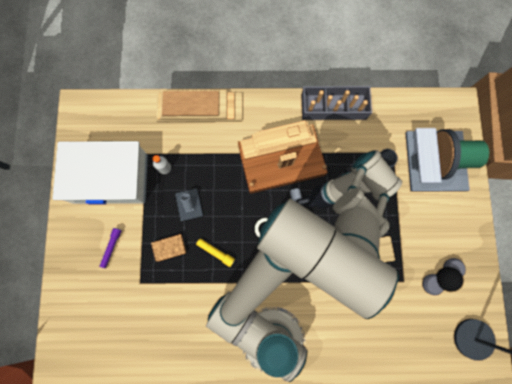

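```bash
python3 -c "
from plant import job
print(job.hand_in())"
```

```text
the job is handed in; nothing more can be done
None
```

I stood the panel on a short edge in the middle of the base's front strip and let go of it. I then drew the torch out along its tube and handed in at about 19 s, still holding it level in front of the panel.

**Panel:** it is upright to within about 0.3° by depth measurement, with its broad face turned about 13° to match the base.

**Torch:** the lens is about 100 mm from the face (96–101 mm, depending on which measurement is used). It is within about 2–3 mm of the face's centre and level to within 1°.

**Disagreements between checks:**
- The scene camera's last reading put the torch head about 7 mm to one side. The top camera and the arm's own pose put it within 2 mm. I trusted those, because that scene reading is probably skewed by the gripper or by what it can't see.
- On lens height, the arm's pose gave 103 mm and the cameras about 108 mm, against the panel's middle at 105 mm.

The other things on the bench look unmoved in the last top view. The wrist force stayed low: about 9 N at most in my readings, when the panel touched down.

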